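# Unlock and open the seal case

## Robot

A 6-joint arm with a two-finger parallel gripper is mounted at the origin on the work surface. World frame = base frame: x ahead of the robot, y to its left, z up, the work surface at z = 0. Lengths are in mm, angles in degrees, forces in N, time in s.
With the tool pointing down it reaches from about 350 to 950 mm from the base axis. Payload 17.4 kg.
Tool frame: the origin (TCP) lies on the centre line of the jaws, within the pads' length; the fingertips stand 19 mm ahead of it and the grasp point (between the pads) is the TCP (nose_length is the distance from the TCP to the fingertips, in mm); z points along the fingers, y is the direction in which the jaws open and shut (so a half turn about z gives the same grasp; the last joint's range is limited). The gripper opens to 93 mm and grips with 3 to 60 N. Pads are 15 mm wide; open, the fingers measure 128 mm over their backs; the gripper's body (75 mm by 188 mm) begins 65 mm behind the grasp point.
Start: joints at [72.319, 6.646, 82.598, -0, 90.757, -2.166], TCP at [180.572, 650.405, 237.646] pointing down, gripper open.
Joint ranges: [-162.19, 162.19], [-47.58, 125.68], [4.15, 143.07], [-65.23, 245.23], [0.69, 171.88], [-170.13, 170.13]. Speed limits (degrees/s): [108.29, 108.29, 127.2, 180, 180, 180].

## Interface

Orientations are given as a 3x3 rotation matrix whose columns are the frame's x, y, z axes.
In Python, from rig import * gives the robot as it stands.
- The arm moves only by the tool arm_command, never from a script. Its argument "deltas" is a list of rows, each an object of numbers: "dx", "dy", "dz": the shift along the tool's x, y, z in m; "roll": the turn about the tool's z in degrees; "hand": the opening, from 0 (shut) to 1 (fully open). In form: [{"dx": .., "dy": .., "dz": .., "roll": .., "hand": ..}, ...]. A call has 1 to 12 rows; each row shifts and turns the commanded pose from where the row before left it, along the tool's axes as they then stand; what a row does not reach is not made up. A row lasts 1/12 s, in which the tool goes at most 41.7 mm and 7.16 degrees, less where a joint would pass 70% of its speed; a pose out of reach is approached as far as the arm can. A call is refused whole if a number of a shift passes 0.0417 or a number of a turn 7.16, either way. A call with a gripper value outside its range is refused whole. The fingers move at their own pace and stop on an object; "squeeze" is the grip in N (left out, the last holds). Time passes only in rows, so rows that do not move let the fingers close. It gives the time, the measured TCP pose, the force and the opening at its end, in the units of the state.
- observe(): the state, without advancing time (a new reading comes with each control period).
- read_camera(name): name is "scene" or "top"; returns the picture (384x512x3 uint8, blue, green, red); there is no depth.
- calibration(name): a dict with "K" (3x3 intrinsics, pixels), "extrinsics" (4x4, takes a point from world to camera coordinates). Camera axes: x right, y down, z forward; pixel columns grow to the right and rows downward; lengths in mm; the calibration is good to about 2 mm. A picture is of the moment at which its call begins. calibration takes no time and is no camera call.
- finish_job(): hands the job in, once; it reports no verdict.
The state is a dict: "t": time; "joints": joint angles; "dq": joint speeds; "joint_torque": joint torques, N m; "ee_pos": TCP position; "eef_rot": TCP orientation; "force": force on the tool from outside, world axes, zero at the start; "moment": the same for the moment, N m; "gripper_width": finger opening in mm.
Only numpy, scipy, OpenCV 4.12 (cv2) and the standard library are available. Lean on these libraries where they do the work, as an engineer would, in place of code of your own. Each camera call takes 0.05 s, during which the arm holds its last target.

## Task

Open the grey seal case on the stores bench: pull its sprung locking collar straight out, turn it counter-clockwise to its stop and let it rest there so that it stays out, and let go of it. Then pull up the paddle handle sunk in the lid to trip the latch, raise the lid to its stop, and leave it standing open with the collar still parked. Leave the bin, the carton, the can and the bearing ring around the case undisturbed.

Things in the scene. Friction and masses are not known exactly. Their poses are not given: they have to be found in the camera images.
- case: Grey steel case, 220 mm deep (x), 320 wide (y), fixed. Origin: centre of its underside, z up, -x its front. Body 75 high; lid above it, flat top at z = 126, hinged at the rear edge. The lid's front is a bevel from z = 91 at x = -110 up to z = 126 at x = -44; the collar stands on the bevel at y = -75, the paddle's dish is in the flat top at y = +60.
- collar_grip (a point): Steel locking collar: point on its axis, half-way up its neck (round, 30 mm diameter, 32 long), to grip. Rim on the outer end 38 mm diameter, 6 thick, top 20 beyond this point. Own z = axis pointing out, square to the bevel: 28 degrees from vertical, leaning to the case's front. Collar in: bevel 40 below this point along the axis, base disc 42 diameter, 4 high. Moves with the collar.
- plunger (a joint): How far the collar (which draws a lock bolt under the lid) is pulled out along the axis, m: 0 = in (lid locked), stop at 0.017. A spring pulls it in with 6 N at 0, 10 N at the stop. A cross bar at the collar's foot sits in a notch: the collar turns only when out more than 0.0135. Parked in its seat it rests at about 0.011, the lid unlocked.
- collar (a joint): Turn of the collar about its axis, rad, positive counter-clockwise seen looking at its rim: -0.06 to 0.06 when locked, stop at 1.25. Past about 1.05 the cross bar is over a seat 2.5 mm deep; let go there, the spring draws it in and it stays out. Turns with little friction.
- paddle_bar (a point): Middle of the paddle's bar: steel, round, 12 mm diameter, along the case's y, free over 64 mm between two side arms. Shut: x = +4, y = +60, z = 122 in the case's frame, just proud of the lid. Dish below 96 wide (y), floor 36 below the bar's axis; free beside the bar: 37 in front, 40 behind it to the paddle's plate, so a finger fits down on either side. Moves with the paddle.
- paddle_hinge (a point): Middle of the paddle's hinge line on the lid: the bar is 86 mm to the front of it and swings up about the y axis.
- paddle (a joint): Paddle angle, rad: 0 = flush in its dish, stop at 0.36. A spring returns it (2 to 4 N at the bar). The latch under the lid's front is free past about 0.2; let go with the lid still down, it catches again. Pulled on, the paddle carries the lid up. While the collar is in, the lid does not rise.
- lid_hinge (a point): Middle of the lid's hinge line on the case's rear edge: x = +110, z = 75 mm in the case's frame, along its y. With all shut, the bar is 106 mm to the front of it and 47 above it.
- lid (a joint): Lid angle, rad: 0 = shut, grows as its front goes up, stop at 1.05 (60 degrees). A strut balances it: 2 to 6 N at the bar raise it and it stays where it is left.
- red_bin_mid (a point): Bystander: red open plastic bin 120 by 100 mm, 70 high, with black seals in it; its centre, half-way up. Loose.
- carton_mid (a point): Bystander: brown carton 100 by 85 mm, 90 high; its centre, half-way up. Loose.
- can_mid (a point): Bystander: grey upright can 66 mm diameter, 150 high; its centre, half-way up. Loose.
- bearing_ring_mid (a point): Bystander: flat steel bearing ring 90 mm diameter, 22 high, lying on the bench; its centre, half-way up. Loose.

How it is judged:
By the outcome, as a careful person would: the job done as asked, in the order asked, and still so for the second after the job is handed in, with the robot touching nothing.
It also fails if it takes over 54 s, if anything falls off the work surface, if the arm or the gripper's body presses on something with over 40 N, if the wrist force passes 120 N, or if a joint passes its speed limit or range.

## Working session

There is one attempt and no reset: what is moved stays moved. The work goes in short steps, Python scripts to look and compute and a tool call to move; the robot and the scene stay as the last step left them, time stands still between calls to the robot, and variables do not carry over. Pictures are saved under pics/ and viewed, and the job is handed in when it is done.

Besides the shell and the picture viewer there is one more tool, called after "Emit:" as name(argument=value, ...), one argument or row to a line, values as JSON. arm_command: Moves the arm, as the interface text tells. Its arguments: {"type":"object","properties":{"deltas":{"type":"array","items":{"type":"object","properties":{"dx":{"type":"number"},"dy":{"type":"number"},"dz":{"type":"number"},"roll":{"type":"number"},"hand":{"type":"number"}}}},"squeeze":{"type":"number"}},"required":["deltas"]}

```bash
mkdir -p pics
python3 - <<'E'
from rig import *
import cv2
s=observe();print({k:(v if not hasattr(v,'tolist') else v.tolist()) for k,v in s.items()})
for n in("scene","top"):
    cv2.imwrite(f"pics/{n}0.png",read_camera(n)); c=calibration(n); print(c)
E
```

```text
{'t': 0.0, 'joints': [72.31730929552526, 6.673577806058778, 82.63586748301896, -0.0003072163473886777, 90.7553971031978, -2.163620206195962], 'dq': [-0.031480084876531374, -0.06853348242282768, 0.05916123407080428, -0.05685557097291042, 0.14908266734331718, -0.003768593934726961], 'joint_torque': [-0.0013836754078511149, -72.1269178390503, -62.26103067398071, 0.07793668890371919, 0.023827480617910624, -3.075477366110135e-05], 'ee_pos': [180.53329072847748, 650.2230764452371, 236.91028174772381], 'eef_rot': [[-0.9635414269843805, 0.2675589725741857, -0.0003386442820416613], [0.26755918427241704, 0.9635408225853078, -0.0010798718011751068], [3.736820044798145e-05, -0.0011311086041260444, -0.9999993595982665]], 'force': [0.13853519708351084, 0.07422530836447755, -0.12071666546714568], 'moment': [0.018796962669291827, 0.03835967256751574, 0.04638404876477074], 'gripper_width': 92.75360002413987}
{'K': array([[447.55826982,   0.        , 250.49419151],
       [  0.        , 447.55826982, 192.82403675],
       [  0.        ,   0.        ,   1.        ]]), 'extrinsics': array([[-7.63797281e-01,  6.45452897e-01, -2.06661255e-03,
         4.18996495e+02],
       [ 5.45394127e-01,  6.43673691e-01, -5.36870028e-01,
        -2.72917081e+02],
       [-3.45194091e-01, -4.11186986e-01, -8.43662434e-01,
         1.40122558e+03],
       [ 0.00000000e+00,  0.00000000e+00,  0.00000000e+00,
         1.00000000e+00]])}
{'K': array([[382.10092448,   0.        , 256.89923218],
       [  0.        , 382.10092448, 191.33053156],
       [  0.        ,   0.        ,   1.        ]]), 'extrinsics': array([[ 1.64224587e-02, -9.99865084e-01,  3.40265430e-04,
         3.64646666e+01],
       [-9.84888805e-01, -1.62351565e-02, -1.72425232e-01,
         5.73090156e+02],
       [ 1.72407494e-01,  2.49652265e-03, -9.85022550e-01,
         8.23399547e+02],
       [ 0.00000000e+00,  0.00000000e+00,  0.00000000e+00,
         1.00000000e+00]])}
```

```bash
ls -la
```

```text
total 12
drwxr-xr-x  3 agent agent 4096 Dec  6 00:26 .
drwxr-xr-x 23 root  root  4096 Dec  6 00:26 ..
drwxr-xr-x  2 agent agent 4096 Dec  6 00:27 pics
```

View pics/scene0.png

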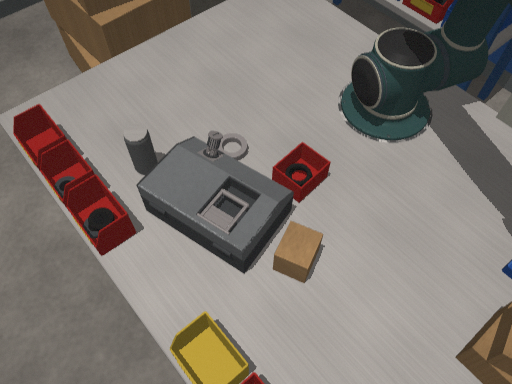

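View pics/top0.png

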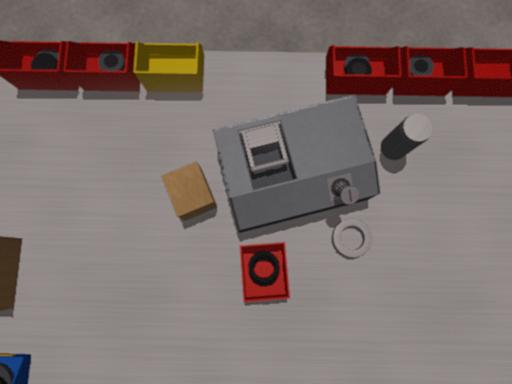

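Both views show the case clear of the arm. In the top view the paddle is at about (265,145) and the collar at about (345,190). In the scene view the collar is at (214,140) and the paddle at (227,205). I'll zoom in to measure.

Run:
```python
import cv2,numpy as np
t=cv2.imread("pics/top0.png");s=cv2.imread("pics/scene0.png")
def crop(i,x,y,w,h,k,n):
    c=cv2.resize(i[y:y+h,x:x+w],None,fx=k,fy=k,interpolation=cv2.INTER_CUBIC)
    c=cv2.convertScaleAbs(c,alpha=1.5,beta=10)
    for g in range((x+9)//10*10,x+w,10):
        cv2.line(c,((g-x)*k,0),((g-x)*k,6 if g%50 else 14),(0,255,255),1)
        if g%20==0: cv2.putText(c,str(g),((g-x)*k+2,14),0,.35,(0,255,255),1)
    for g in range((y+9)//10*10,y+h,10):
        cv2.line(c,(0,(g-y)*k),(6,(g-y)*k),(0,255,255),1)
        if g%20==0: cv2.putText(c,str(g),(8,(g-y)*k+4),0,.35,(0,255,255),1)
    cv2.imwrite(n,c)
crop(t,205,90,190,145,4,"pics/tz.png")
crop(s,130,125,170,145,4,"pics/sz.png")
```

```text
(no output)
```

View pics/tz.png

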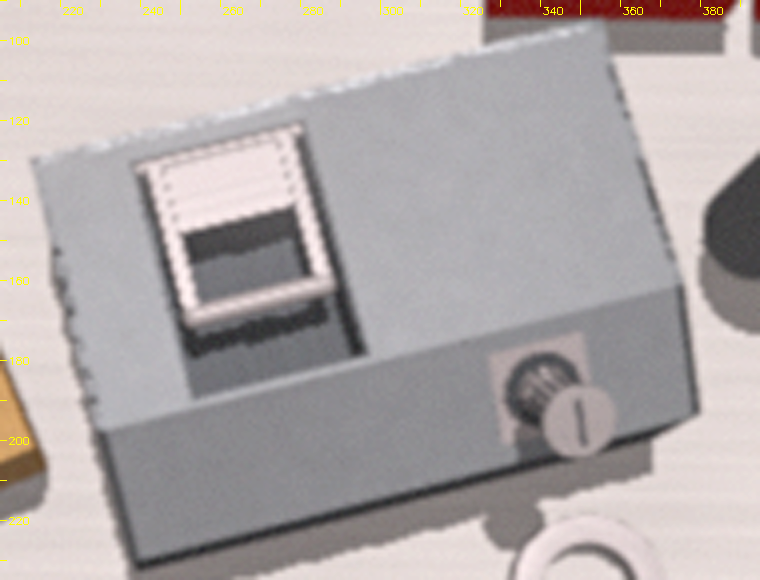

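View pics/sz.png

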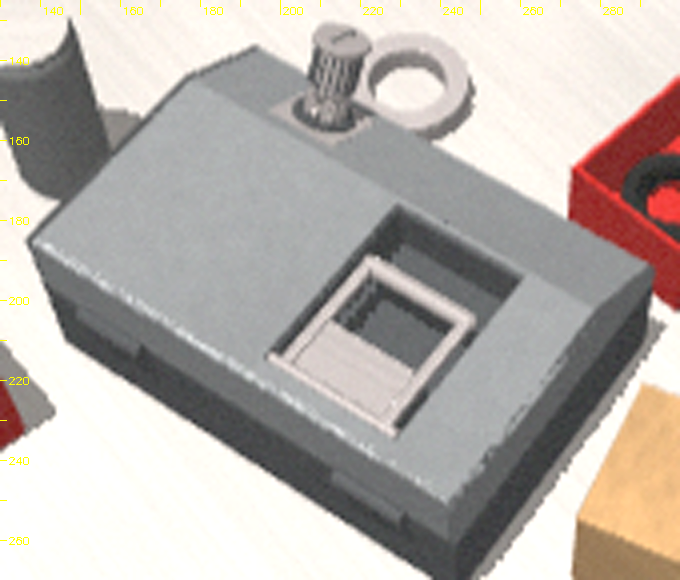

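```bash
cat > h.py <<'E'
import numpy as np,json
from scipy.optimize import least_squares
from rig import calibration
C={n:calibration(n) for n in("top","scene")}
def proj(n,P):
    P=np.atleast_2d(P);E=C[n]["extrinsics"];c=P@E[:3,:3].T+E[:3,3];u=c@C[n]["K"].T;return u[:,:2]/u[:,2:]
def tri(a,b):
    f=lambda X:np.r_[proj("top",X)[0]-a,proj("scene",X)[0]-b]
    r=least_squares(f,[450,0,120]);return r.x,r.fun
def rz(y):return np.array([[np.cos(y),-np.sin(y),0],[np.sin(y),np.cos(y),0],[0,0,1]])
E
python3 - <<'E'
from h import *
pts=[(110,160,126),(110,-160,126),(-44,160,126),(-44,-160,126),(-110,160,91),(-110,-160,91)]
top=[(213.75,130),(355.5,95),(230.75,198),(375,161.25),(239.25,232),(379.5,193)]
sc=[(242.5,250),(138.25,185.5),(277.5,202.5),(176.75,144.5),(293,192),(194.25,136.75)]
P=np.array(pts,float)
def f(p):
    W=P@rz(p[2]).T+[p[0],p[1],0]
    return np.r_[(proj("top",W)-top).ravel(),(proj("scene",W)-sc).ravel()]
r=least_squares(f,[450,0,.2]);print(r.x,np.degrees(r.x[2]));print(np.round(r.fun.reshape(-1,2),1).tolist())
R=rz(r.x[2]);o=np.r_[r.x[:2],0]
for n,a,b in(("bar",(270,166),(235,198)),("rim",(350.25,195.5),(216,135))):
    X,e=tri(a,b);print(n,X,e.round(1),"case",(X-o)@R)
E
```

```text
[ 6.28255782e+02 -3.95001510e+01  2.69847560e-01] 15.461126293762343
[[-1.7, -0.3], [-0.6, -0.5], [-1.6, 0.4], [1.3, -0.4], [-1.5, -1.5], [1.0, 0.5], [0.6, 0.9], [-2.6, -1.9], [2.5, -0.4], [-0.9, -1.7], [0.4, -1.3], [-1.2, -1.6]]
bar [615.24384573  19.44177626 117.26327017] [-0.3  0.3 -0.5 -0.1] case [  3.17195084  60.27769069 117.26327017]
rim [ 547.59991561 -140.06914335  155.52327817] [-0.6  0.4 -0.9 -0.3] case [-104.54719135  -75.42795091  155.52327817]
```

Run:
```python
from h import *
P=np.array([(110,160,126),(110,-160,126),(-44,160,126),(-44,-160,126),(-110,160,91),(-110,-160,91)],float)
top=np.array([(213.75,130),(355.5,95),(230.75,198),(375,161.25),(239.25,232),(379.5,193)])
sc=np.array([(242.5,250),(138.25,185.5),(277.5,202.5),(176.75,144.5),(293,192),(194.25,136.75)])
def go(c):
  for dof in(3,4):
    def f(p):
        W=P@rz(p[2]).T+[p[0],p[1],p[3] if dof==4 else 0]
        return np.r_[(proj("top",W)-top+0).ravel() if 't' in c else [],(proj("scene",W)-sc).ravel() if 's' in c else []]
    r=least_squares(f,[450,0,.2,0][:dof]);print(c,dof,r.x.round(3),np.degrees(r.x[2]).round(2),"cost",r.cost.round(1))
for c in("ts","t","s"):go(c)
# fixed z
def at(n,px,z):
    E=C[n]["extrinsics"];d=E[:3,:3].T@np.linalg.inv(C[n]["K"])@np.r_[px,1];o=-E[:3,:3].T@E[:3,3];return (o+d*(z-o[2])/d[2]).round(1)
for nm,a,b,z in(("bar",(270,166),(235,198),122),("rim",(350.25,195.5),(216,135),161.8)):
    print(nm,at("top",a,z),at("scene",b,z))
```

```text
ts 3 [ 6.28256e+02 -3.95000e+01  2.70000e-01] 15.46 cost 20.9
ts 4 [ 6.28308e+02 -4.12300e+01  2.70000e-01 -7.28400e+00] 15.49 cost 12.0
t 3 [ 6.2768e+02 -4.0570e+01  2.7200e-01] 15.6 cost 5.9
t 4 [ 6.29741e+02 -4.15300e+01  2.72000e-01 -9.00500e+00] 15.58 cost 3.2
s 3 [ 6.29365e+02 -3.75190e+01  2.67000e-01] 15.28 cost 11.7
s 4 [ 6.20847e+02 -5.04380e+01  2.69000e-01 -2.46610e+01] 15.42 cost 2.3
bar [614.7  18.9 122. ] [616.3  22.9 122. ]
rim [ 547.5 -139.7  161.8] [ 549.4 -133.4  161.8]
```

Emit:
arm_command(
  deltas=[
    {"dx": -0.026,"dy": -0.03,"hand": 0.65},
    {"dx": -0.026,"dy": -0.03,"hand": 0.65},
    {"dx": -0.026,"dy": -0.03,"hand": 0.65},
    {"dx": -0.026,"dy": -0.03,"hand": 0.65},
    {"dx": -0.026,"dy": -0.03,"hand": 0.65},
    {"dx": -0.026,"dy": -0.03,"hand": 0.65},
    {"dx": -0.026,"dy": -0.03,"hand": 0.65},
    {"dx": -0.026,"dy": -0.03,"hand": 0.65},
    {"dx": -0.026,"dy": -0.03,"hand": 0.65},
    {"dx": -0.026,"dy": -0.03,"hand": 0.65},
    {"dx": -0.026,"dy": -0.03,"hand": 0.65},
    {"dx": -0.026,"dy": -0.03,"hand": 0.65},
  ],
  squeeze=30,
)

```text
invalid input
```

Emit:
arm_command(
  deltas=[
    {"dx": -0.026,"dy": -0.03,"dz": 0.0,"roll": 0.0,"hand": 0.65},
    {"dx": -0.026,"dy": -0.03,"dz": 0.0,"roll": 0.0,"hand": 0.65},
    {"dx": -0.026,"dy": -0.03,"dz": 0.0,"roll": 0.0,"hand": 0.65},
    {"dx": -0.026,"dy": -0.03,"dz": 0.0,"roll": 0.0,"hand": 0.65},
    {"dx": -0.026,"dy": -0.03,"dz": 0.0,"roll": 0.0,"hand": 0.65},
    {"dx": -0.026,"dy": -0.03,"dz": 0.0,"roll": 0.0,"hand": 0.65},
    {"dx": -0.026,"dy": -0.03,"dz": 0.0,"roll": 0.0,"hand": 0.65},
    {"dx": -0.026,"dy": -0.03,"dz": 0.0,"roll": 0.0,"hand": 0.65},
    {"dx": -0.026,"dy": -0.03,"dz": 0.0,"roll": 0.0,"hand": 0.65},
    {"dx": -0.026,"dy": -0.03,"dz": 0.0,"roll": 0.0,"hand": 0.65},
    {"dx": -0.026,"dy": -0.03,"dz": 0.0,"roll": 0.0,"hand": 0.65},
    {"dx": -0.026,"dy": -0.03,"dz": 0.0,"roll": 0.0,"hand": 0.65},
  ],
  squeeze=30,
)

```text
t: 1.1
ee_pos: [385.1, 218.2, 237.6]
eef_rot: [[-0.964, 0.267, 0.0], [0.267, 0.964, 0.0], [-0.0, 0.0, -1.0]]
force: [-0.0, -0.0, -0.6]
gripper_width: 60.3
```

Emit:
arm_command(
  deltas=[
    {"dx": -0.026,"dy": -0.03,"dz": 0.0,"roll": 0.0,"hand": 0.65},
    {"dx": -0.026,"dy": -0.03,"dz": 0.0,"roll": 0.0,"hand": 0.65},
    {"dx": -0.026,"dy": -0.03,"dz": 0.0,"roll": 0.0,"hand": 0.65},
    {"dx": -0.026,"dy": -0.03,"dz": 0.0,"roll": 0.0,"hand": 0.65},
    {"dx": -0.026,"dy": -0.03,"dz": 0.0,"roll": 0.0,"hand": 0.65},
    {"dx": -0.026,"dy": -0.03,"dz": 0.0,"roll": 0.0,"hand": 0.65},
    {"dx": -0.026,"dy": -0.03,"dz": 0.0,"roll": 0.0,"hand": 0.65},
    {"dx": -0.026,"dy": -0.03,"dz": 0.0,"roll": 0.0,"hand": 0.65},
    {"dx": -0.026,"dy": -0.03,"dz": 0.0,"roll": 0.0,"hand": 0.65},
    {"dx": -0.026,"dy": -0.0275,"dz": 0.0,"roll": 0.0,"hand": 0.65},
    {"dx": 0.0,"dy": 0.0,"dz": 0.0,"roll": 7.0,"hand": 0.65},
    {"dx": 0.0,"dy": 0.0,"dz": 0.0,"roll": 7.0,"hand": 0.65},
  ],
)

```text
t: 2.1
ee_pos: [556.1, -138.0, 236.5]
eef_rot: [[-0.867, 0.499, -0.002], [0.499, 0.867, 0.0], [0.002, -0.001, -1.0]]
force: [0.3, 2.0, 0.0]
gripper_width: 60.7
```

Emit:
arm_command(
  deltas=[
    {"dx": 0,"dy": 0,"dz": 0,"roll": 7,"hand": 0.65},
    {"dx": 0,"dy": 0,"dz": 0,"roll": 7,"hand": 0.65},
    {"dx": 0,"dy": 0,"dz": 0,"roll": 7,"hand": 0.65},
    {"dx": 0,"dy": 0,"dz": 0,"roll": 7,"hand": 0.65},
    {"dx": 0,"dy": 0,"dz": 0,"roll": 7,"hand": 0.65},
    {"dx": 0,"dy": 0,"dz": 0,"roll": 7,"hand": 0.65},
    {"dx": 0,"dy": 0,"dz": 0,"roll": 7,"hand": 0.65},
    {"dx": 0,"dy": 0,"dz": 0,"roll": 7,"hand": 0.65},
    {"dx": 0,"dy": 0,"dz": 0,"roll": 7,"hand": 0.65},
    {"dx": 0,"dy": 0,"dz": 0,"roll": 7,"hand": 0.65},
    {"dx": 0,"dy": 0,"dz": 0,"roll": 7,"hand": 0.65},
    {"dx": 0,"dy": 0,"dz": 0,"roll": 7,"hand": 0.65},
  ],
)

```text
t: 3.1
ee_pos: [555.7, -136.1, 237.3]
eef_rot: [[0.405, 0.915, -0.001], [0.915, -0.405, 0.0], [-0.0, -0.001, -1.0]]
force: [0.2, 0.3, -0.2]
gripper_width: 60.4
```

Emit:
arm_command(
  deltas=[
    {"dx": 0,"dy": 0,"dz": 0,"roll": 7,"hand": 0.65},
    {"dx": 0,"dy": 0,"dz": 0,"roll": 7,"hand": 0.65},
    {"dx": 0,"dy": 0,"dz": 0,"roll": 7,"hand": 0.65},
    {"dx": 0,"dy": 0,"dz": 0,"roll": 7,"hand": 0.65},
    {"dx": 0,"dy": 0,"dz": 0,"roll": 7,"hand": 0.65},
    {"dx": 0,"dy": 0,"dz": 0,"roll": 7,"hand": 0.65},
    {"dx": 0,"dy": 0,"dz": 0,"roll": 7,"hand": 0.65},
    {"dx": 0,"dy": 0,"dz": 0,"roll": 7,"hand": 0.65},
    {"dx": 0,"dy": 0,"dz": 0,"roll": 7,"hand": 0.65},
    {"dx": 0,"dy": 0,"dz": 0,"roll": 7,"hand": 0.65},
    {"dx": 0,"dy": 0,"dz": 0,"roll": 7,"hand": 0.65},
    {"dx": 0,"dy": 0,"dz": 0,"roll": 7,"hand": 0.65},
  ],
)

```text
t: 4.1
ee_pos: [555.7, -136.1, 237.3]
eef_rot: [[0.952, -0.307, -0.001], [-0.307, -0.952, 0.0], [-0.001, 0.0, -1.0]]
force: [-0.4, -0.8, 0.0]
gripper_width: 60.3
```

```bash
cat > snap.py <<'E'
import sys,cv2
from rig import *
def crop(i,x,y,w,h,k,n):
    c=cv2.resize(i[y:y+h,x:x+w],None,fx=k,fy=k,interpolation=cv2.INTER_CUBIC)
    c=cv2.convertScaleAbs(c,alpha=1.5,beta=10)
    for g in range((x+9)//10*10,x+w,10):
        cv2.line(c,((g-x)*k,0),((g-x)*k,6),(0,255,255),1)
        if g%20==0: cv2.putText(c,str(g),((g-x)*k+2,14),0,.35,(0,255,255),1)
    for g in range((y+9)//10*10,y+h,10):
        cv2.line(c,(0,(g-y)*k),(6,(g-y)*k),(0,255,255),1)
        if g%20==0: cv2.putText(c,str(g),(8,(g-y)*k+4),0,.35,(0,255,255),1)
    cv2.imwrite(n,c)
tag=sys.argv[1]
s=observe();print("t",s["t"],[round(float(v),1) for v in s["joints"]],[round(float(v),1) for v in s["ee_pos"]],[round(float(v),3) for v in s["eef_rot"][0]+s["eef_rot"][1]] if isinstance(s["eef_rot"],list) else s["eef_rot"].round(3).tolist(),"F",[round(float(v),1) for v in s["force"]],"M",[round(float(v),2) for v in s["moment"]],s["gripper_width"])
for n,b in(("scene",(130,80,180,145,4)),("top",(205,90,190,145,4))):
    if n in sys.argv[2]:
        im=read_camera(n);cv2.imwrite(f"pics/{n}_{tag}.png",im);crop(im,*b,f"pics/{n}z_{tag}.png")
E
python3 snap.py a scene,top
```

```text
t 4.1 [-16.3, -6.2, 95.5, -0.0, 90.7, 91.5] [555.7, -136.1, 237.3] [[0.952, -0.307, -0.001], [-0.307, -0.952, 0.0], [-0.001, 0.0, -1.0]] F [-0.4, -0.8, 0.0] M [0.06, 0.18, -0.01] 60.337613526574145
```

View pics/topz_a.png

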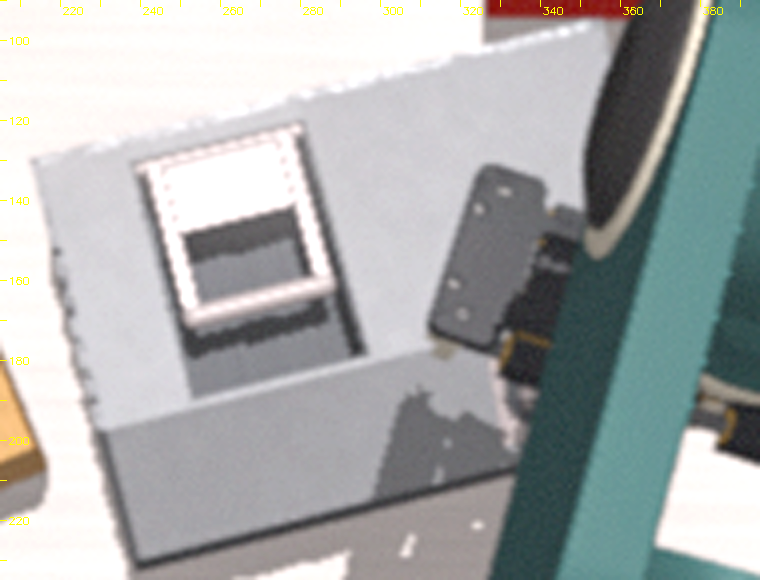

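View pics/scenez_a.png

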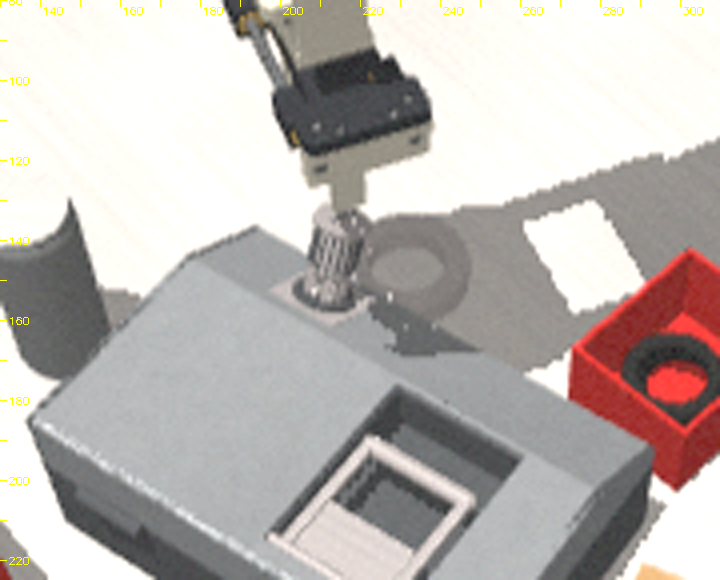

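Run:
```python
from h import *
p=np.array([555.7,-136.1,218.3]);y=np.array([-.307,-.952,0]);x=np.array([.952,-.307,0])
for d in(30,39,47):print(d,[proj("scene",p-y*d+x*e).round(1).tolist() for e in(-7.5,0,7.5)])
```

```text
30 [[[218.9, 128.4]], [[215.9, 129.3]], [[213.0, 130.3]]]
39 [[[220.2, 131.1]], [[217.2, 132.0]], [[214.3, 133.0]]]
47 [[[221.4, 133.5]], [[218.4, 134.4]], [[215.4, 135.4]]]
```

Emit:
arm_command(
  deltas=[
    {"dx": 0,"dy": 0.002,"dz": 0.02,"roll": 5,"hand": 0.65},
    {"dx": 0,"dy": 0,"dz": 0.02,"roll": 0,"hand": 0.65},
    {"dx": 0,"dy": 0,"dz": 0.02,"roll": 0,"hand": 0.65},
    {"dx": 0,"dy": 0,"dz": 0.02,"roll": 0,"hand": 0.65},
    {"dx": 0,"dy": 0,"dz": 0.014,"roll": 0,"hand": 0.65},
    {"dx": 0,"dy": 0,"dz": 0,"roll": 0,"hand": 0.65},
  ],
)

```text
t: 4.7
ee_pos: [554.1, -137.7, 140.4]
eef_rot: [[0.925, -0.38, -0.004], [-0.38, -0.925, 0.001], [-0.004, 0.0, -1.0]]
force: [0.4, 0.1, -0.5]
gripper_width: 60.6
```

```bash
python3 snap.py b scene
```

```text
t 4.7 [-16.5, -3.7, 102.2, -0.0, 81.7, 95.8] [554.1, -137.7, 140.4] [[0.925, -0.38, -0.004], [-0.38, -0.925, 0.001], [-0.004, 0.0, -1.0]] F [0.4, 0.1, -0.5] M [0.03, 0.17, -0.03] 60.582821214336036
```

View pics/scenez_b.png

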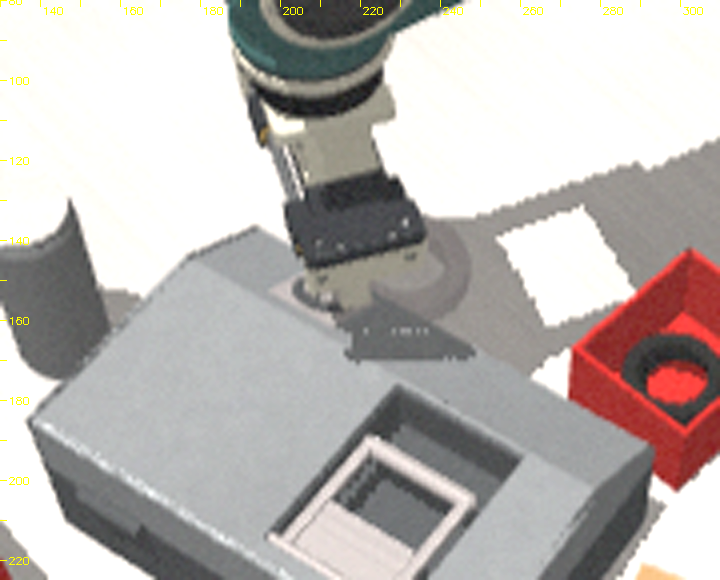

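Both fingers are down beside the collar: the near fingertip is at about (213,156), in front of the neck, with no contact force. Closing gently.

Emit:
arm_command(
  deltas=[
    {"dx": 0,"dy": 0,"dz": 0,"roll": 0,"hand": 0},
    {"dx": 0,"dy": 0,"dz": 0,"roll": 0,"hand": 0},
    {"dx": 0,"dy": 0,"dz": 0,"roll": 0,"hand": 0},
    {"dx": 0,"dy": 0,"dz": 0,"roll": 0,"hand": 0},
    {"dx": 0,"dy": 0,"dz": 0,"roll": 0,"hand": 0},
    {"dx": 0,"dy": 0,"dz": 0,"roll": 0,"hand": 0},
  ],
  squeeze=15,
)

```text
t: 5.25
ee_pos: [555.7, -138.1, 144.8]
eef_rot: [[0.924, -0.383, 0.002], [-0.383, -0.924, -0.0], [0.002, -0.0, -1.0]]
force: [-0.0, 1.1, 6.7]
gripper_width: 41.3
```

```bash
python3 snap.py c none
```

```text
t 5.25 [-16.5, -3.9, 102.0, 0.0, 81.8, 96.0] [555.7, -138.1, 144.8] [[0.924, -0.383, 0.002], [-0.383, -0.924, -0.0], [0.002, -0.0, -1.0]] F [-0.0, 1.1, 6.7] M [0.44, 0.11, 0.07] 41.260522033784085
```

Emit:
arm_command(
  deltas=[
    {"dx": 0,"dy": 0,"dz": 0,"roll": 0,"hand": 0},
    {"dx": 0,"dy": 0,"dz": 0,"roll": 0,"hand": 0},
    {"dx": 0,"dy": 0,"dz": 0,"roll": 0,"hand": 0},
  ],
  squeeze=35,
)

```text
t: 5.5
ee_pos: [555.7, -137.9, 144.8]
eef_rot: [[0.924, -0.383, 0.002], [-0.383, -0.924, 0.0], [0.002, -0.001, -1.0]]
force: [-0.5, 1.8, 7.5]
gripper_width: 40.3
```

```bash
python3 snap.py d scene
```

```text
t 5.5 [-16.5, -3.9, 102.0, 0.0, 81.8, 96.0] [555.7, -137.9, 144.8] [[0.924, -0.383, 0.002], [-0.383, -0.924, 0.0], [0.002, -0.001, -1.0]] F [-0.5, 1.8, 7.5] M [0.67, 0.1, 0.17] 40.278630085528
```

View pics/scenez_d.png

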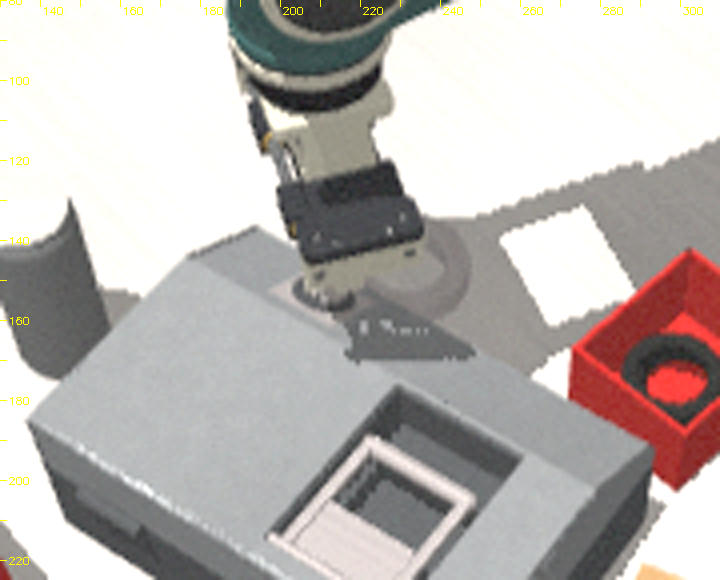

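Emit:
arm_command(
  deltas=[
    {"dx": -0.0017,"dy": 0.0013,"dz": -0.004,"roll": 0,"hand": 0},
    {"dx": -0.0017,"dy": 0.0013,"dz": -0.004,"roll": 0,"hand": 0},
    {"dx": -0.0017,"dy": 0.0013,"dz": -0.004,"roll": 0,"hand": 0},
    {"dx": -0.0017,"dy": 0.0013,"dz": -0.004,"roll": 0,"hand": 0},
    {"dx": 0,"dy": 0,"dz": 0,"roll": 0,"hand": 0},
  ],
  squeeze=35,
)

```text
t: 5.97
ee_pos: [547.9, -139.9, 160.5]
eef_rot: [[0.924, -0.382, 0.004], [-0.382, -0.924, 0.001], [0.003, -0.002, -1.0]]
force: [12.0, 3.7, -5.3]
gripper_width: 40.4
```

```bash
python3 snap.py e scene
```

```text
t 5.9667 [-17.0, -5.4, 101.9, 0.1, 83.3, 95.5] [547.9, -139.9, 160.5] [[0.924, -0.382, 0.004], [-0.382, -0.924, 0.001], [0.003, -0.002, -1.0]] F [12.0, 3.7, -5.3] M [0.91, -1.95, 0.09] 40.367480455127144
```

View pics/scenez_e.png

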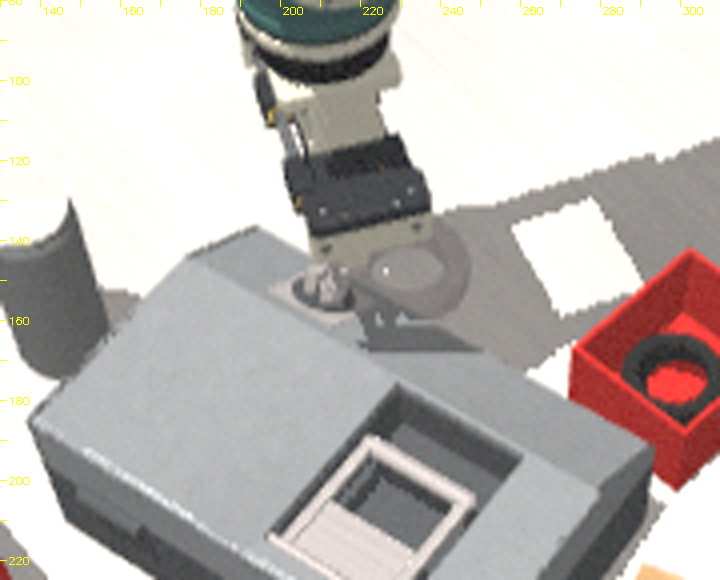

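Emit:
arm_command(
  deltas=[
    {"dx": 0,"dy": 0,"dz": 0,"roll": -5,"hand": 0},
    {"dx": 0,"dy": 0,"dz": 0,"roll": -5,"hand": 0},
    {"dx": 0,"dy": 0,"dz": 0,"roll": -5,"hand": 0},
    {"dx": 0,"dy": 0,"dz": 0,"roll": -5,"hand": 0},
  ],
  squeeze=35,
)

```text
t: 6.35
ee_pos: [547.5, -139.8, 159.5]
eef_rot: [[0.999, -0.039, 0.001], [-0.039, -0.999, 0.001], [0.001, -0.001, -1.0]]
force: [5.4, 0.5, -4.5]
gripper_width: 36.3
```

```bash
python3 snap.py f scene
```

```text
t 6.35 [-16.9, -5.3, 101.9, 0.1, 83.3, 75.3] [547.5, -139.8, 159.5] [[0.999, -0.039, 0.001], [-0.039, -0.999, 0.001], [0.001, -0.001, -1.0]] F [5.4, 0.5, -4.5] M [-0.16, -0.81, -0.15] 36.32721675498377
```

View pics/scenez_f.png

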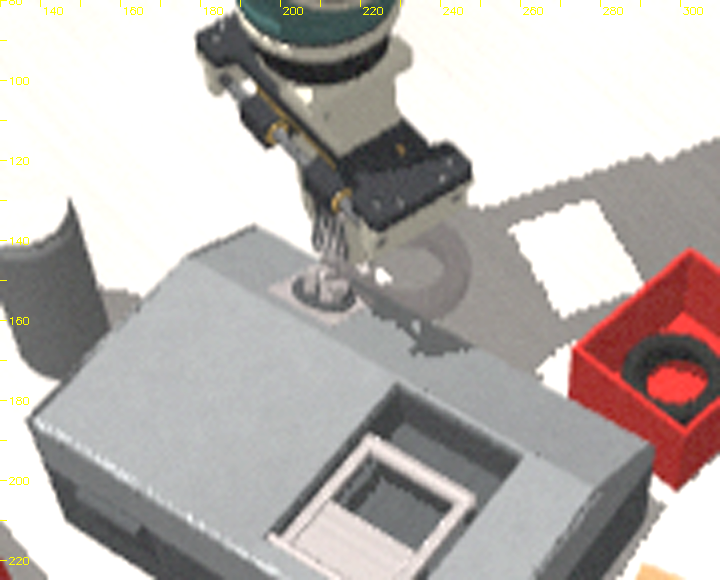

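Emit:
arm_command(
  deltas=[
    {"dx": -0.0009,"dy": 0.0003,"dz": -0.0018,"roll": 0,"hand": 0},
    {"dx": 0,"dy": 0,"dz": 0,"roll": -5,"hand": 0},
    {"dx": 0,"dy": 0,"dz": 0,"roll": -5,"hand": 0},
    {"dx": 0,"dy": 0,"dz": 0,"roll": -5,"hand": 0},
    {"dx": 0,"dy": 0,"dz": 0,"roll": -5,"hand": 0},
  ],
  squeeze=40,
)

```text
t: 6.82
ee_pos: [546.4, -140.4, 161.6]
eef_rot: [[0.953, 0.304, 0.001], [0.304, -0.953, -0.0], [0.001, 0.0, -1.0]]
force: [5.9, 4.5, -4.5]
gripper_width: 36.3
```

```bash
python3 snap.py g scene
```

```text
t 6.8167 [-17.0, -5.5, 101.9, 0.0, 83.5, 55.3] [546.4, -140.4, 161.6] [[0.953, 0.304, 0.001], [0.304, -0.953, -0.0], [0.001, 0.0, -1.0]] F [5.9, 4.5, -4.5] M [-0.02, -0.94, -0.45] 36.29782201641997
```

View pics/scenez_g.png

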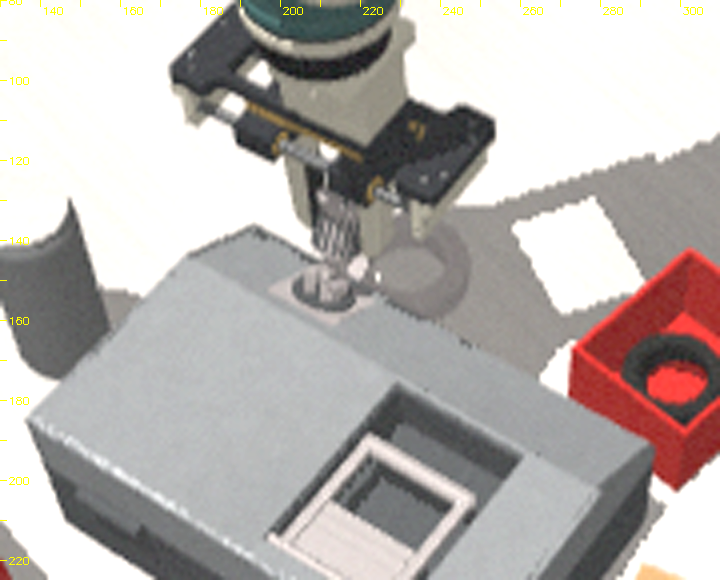

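Run:
```python
import cv2,numpy as np
o=[]
for k in "degf":pass
for k in "defg":
    i=cv2.imread(f"pics/scene_{k}.png")[105:165,185:245]
    o.append(cv2.convertScaleAbs(cv2.resize(i,None,fx=6,fy=6,interpolation=cv2.INTER_CUBIC),alpha=1.4,beta=5)[:290])
cv2.imwrite("pics/cmp.png",np.vstack([np.hstack(o[:2]),np.hstack(o[2:])]))
```

```text
(no output)
```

View pics/cmp.png

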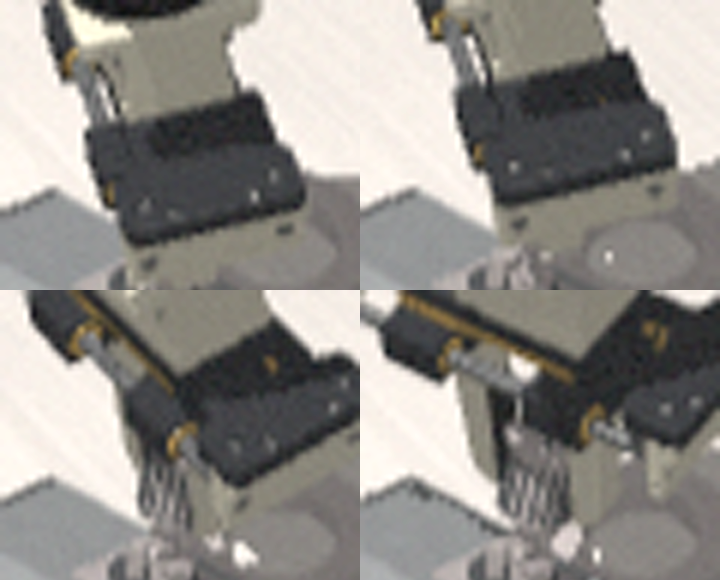

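Emit:
arm_command(
  deltas=[
    {"dx": 0,"dy": 0,"dz": 0,"roll": -5,"hand": 0},
    {"dx": 0,"dy": 0,"dz": 0,"roll": -5,"hand": 0},
    {"dx": 0,"dy": 0,"dz": 0,"roll": -5,"hand": 0},
    {"dx": 0,"dy": 0,"dz": 0,"roll": -5,"hand": 0},
  ],
  squeeze=40,
)

```text
t: 7.2
ee_pos: [546.1, -140.1, 161.7]
eef_rot: [[0.791, 0.612, 0.0], [0.612, -0.791, 0.001], [0.001, -0.0, -1.0]]
force: [-2.9, 4.5, 2.7]
gripper_width: 36.3
```

```bash
python3 snap.py h scene,top
python3 - <<'E'
import cv2,numpy as np
i=cv2.imread("pics/scene_h.png")[105:165,185:245]
j=cv2.imread("pics/top_h.png")[160:220,320:380]
f=lambda i:cv2.convertScaleAbs(cv2.resize(i,None,fx=6,fy=6,interpolation=cv2.INTER_CUBIC),alpha=1.4,beta=5)
cv2.imwrite("pics/cmph.png",np.hstack([f(i),f(j)]))
E
```

```text
t 7.2 [-17.0, -5.5, 101.9, 0.0, 83.6, 35.3] [546.1, -140.1, 161.7] [[0.791, 0.612, 0.0], [0.612, -0.791, 0.001], [0.001, -0.0, -1.0]] F [-2.9, 4.5, 2.7] M [0.04, 0.42, -0.37] 36.329139243516316
```

View pics/cmph.png

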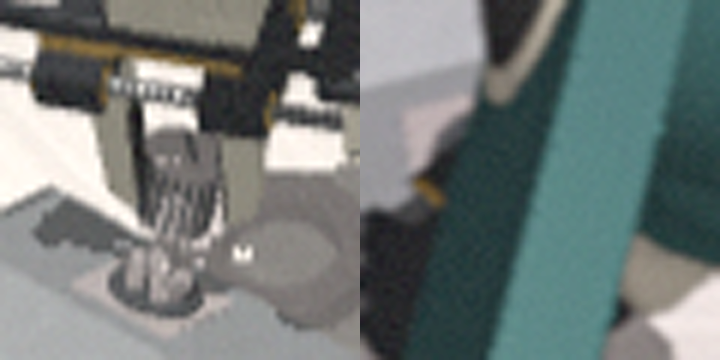

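Run:
```python
import cv2,numpy as np
f=lambda i:cv2.convertScaleAbs(cv2.resize(i,None,fx=14,fy=14,interpolation=cv2.INTER_CUBIC),alpha=1.4,beta=5)
a=cv2.imread("pics/scene0.png")[125:160,200:228]
b=cv2.imread("pics/scene_h.png")[120:155,200:228]
cv2.imwrite("pics/cmph2.png",np.hstack([f(a),f(b)]))
```

```text
(no output)
```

View pics/cmph2.png

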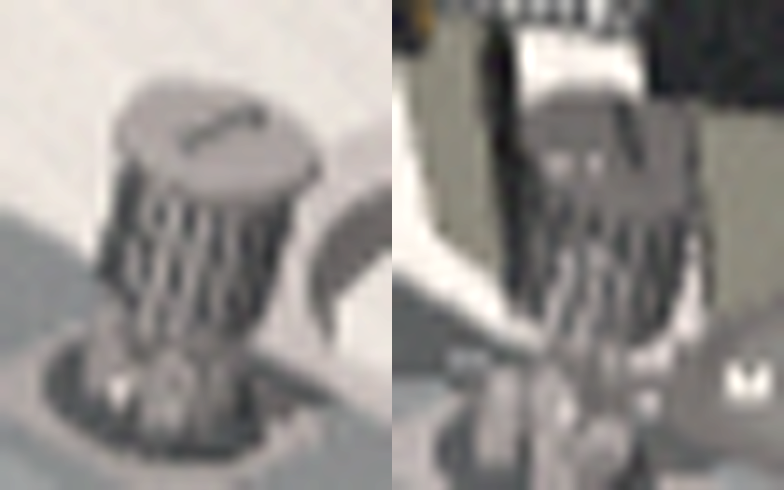

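```bash
cat >> h.py <<'E'
O=np.array([628.2,-40,0]);R=rz(np.radians(15.5))
def W(p):return O+R@np.array(p,float)
AX=np.array([-.469,0,.883]);U=np.array([-.883,0,-.469]);V=np.array([0,1,0.])
def rim(p):return np.array([-77,-75,108.5])+AX*(60+p)
E
python3 - <<'E'
from h import *
for p,phi in((0,0),(.0,-3),(17,40),(17,50),(17,60),(17,70),(14,60),(11,60)):
    # CCW about AX
    f=np.radians(phi);n=np.cross(AX,U);d=np.cos(f)*U+np.sin(f)*n
    c=rim(p);a=proj("scene",W(c+8*d))[0];b=proj("scene",W(c-8*d))[0];print(p,phi,proj("scene",W(c))[0].round(1),(a-b).round(1),np.degrees(np.arctan2(*(a-b)[::-1])).round(0))
E
```

```text
0 0 [215.1 133. ] [ 3.5 -1.6] -25.0
0.0 -3 [215.1 133. ] [ 3.8 -1.5] -21.0
17 40 [216.6 127.1] [-0.6 -3. ] -101.0
17 50 [216.6 127.1] [-1.6 -3.1] -118.0
17 60 [216.6 127.1] [-2.6 -3.2] -130.0
17 70 [216.6 127.1] [-3.6 -3.1] -139.0
14 60 [216.3 128.1] [-2.6 -3.2] -130.0
11 60 [216.1 129.1] [-2.6 -3.2] -130.0
```

Emit:
arm_command(
  deltas=[
    {"dx": 0,"dy": 0,"dz": 0,"roll": -5,"hand": 0},
    {"dx": 0,"dy": 0,"dz": 0,"roll": -5,"hand": 0},
    {"dx": 0,"dy": 0,"dz": 0,"roll": -5,"hand": 0},
    {"dx": 0,"dy": 0,"dz": 0,"roll": -5,"hand": 0},
    {"dx": 0,"dy": 0,"dz": 0,"roll": -5,"hand": 0},
  ],
  squeeze=40,
)

```text
t: 7.72
ee_pos: [547.0, -142.4, 162.6]
eef_rot: [[0.459, 0.888, 0.004], [0.888, -0.459, -0.004], [-0.002, 0.005, -1.0]]
force: [5.2, -15.3, 2.9]
gripper_width: 39.3
```

```bash
python3 snap.py i scene
python3 - <<'E'
import cv2,numpy as np
f=lambda i:cv2.convertScaleAbs(cv2.resize(i,None,fx=14,fy=14,interpolation=cv2.INTER_CUBIC),alpha=1.4,beta=5)
a=cv2.imread("pics/scene_h.png")[120:155,200:228]
b=cv2.imread("pics/scene_i.png")[120:155,200:228]
cv2.imwrite("pics/cmpi2.png",np.hstack([f(a),f(b)]))
E
```

```text
t 7.7167 [-17.1, -5.5, 101.8, -0.2, 83.4, 10.3] [547.0, -142.4, 162.6] [[0.459, 0.888, 0.004], [0.888, -0.459, -0.004], [-0.002, 0.005, -1.0]] F [5.2, -15.3, 2.9] M [-3.85, -2.05, -0.83] 39.34670422419503
```

View pics/cmpi2.png

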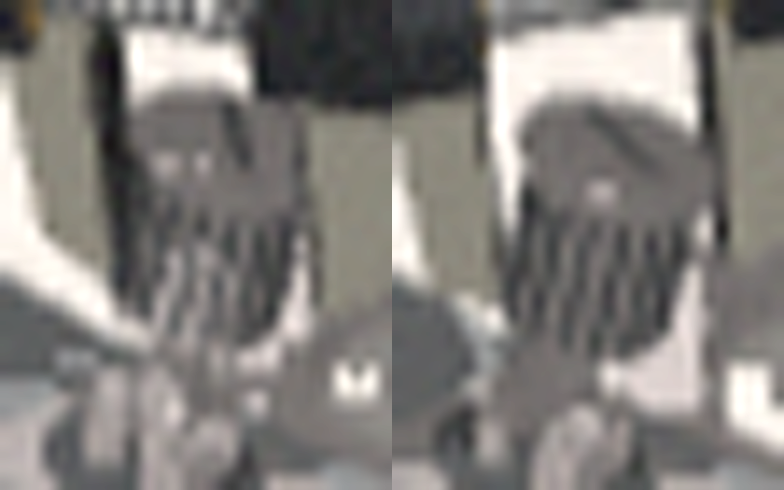

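Emit:
arm_command(
  deltas=[
    {"dx": 0,"dy": 0,"dz": 0,"roll": -5,"hand": 0},
    {"dx": 0,"dy": 0,"dz": 0,"roll": -3,"hand": 0},
    {"dx": 0,"dy": 0,"dz": 0,"roll": 0,"hand": 0},
  ],
  squeeze=40,
)

```text
t: 8.02
ee_pos: [547.1, -143.6, 163.4]
eef_rot: [[0.333, 0.943, 0.004], [0.943, -0.333, -0.007], [-0.005, 0.006, -1.0]]
force: [2.8, -22.2, 5.6]
gripper_width: 39.7
```

```bash
python3 snap.py j scene
python3 - <<'E'
import cv2,numpy as np
f=lambda i:cv2.convertScaleAbs(cv2.resize(i,None,fx=14,fy=14,interpolation=cv2.INTER_CUBIC),alpha=1.4,beta=5)
a=cv2.imread("pics/scene_i.png")[120:155,200:228]
b=cv2.imread("pics/scene_j.png")[120:155,200:228]
cv2.imwrite("pics/cmpj2.png",np.hstack([f(a),f(b)]))
E
```

```text
t 8.0167 [-17.1, -5.5, 101.8, -0.3, 83.4, 2.3] [547.1, -143.6, 163.4] [[0.333, 0.943, 0.004], [0.943, -0.333, -0.007], [-0.005, 0.006, -1.0]] F [2.8, -22.2, 5.6] M [-4.66, -1.31, -1.05] 39.664409492980816
```

View pics/cmpj2.png

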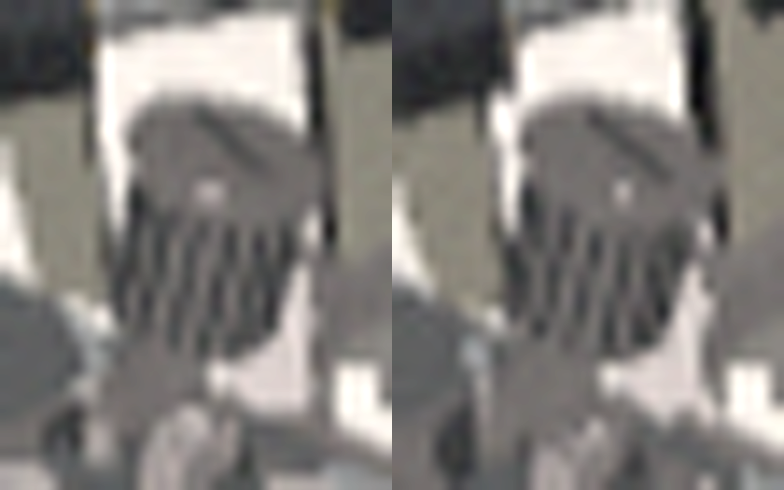

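Emit:
arm_command(
  deltas=[
    {"dx": 0.0004,"dy": 0.0006,"dz": 0.0015,"roll": 0,"hand": 0},
    {"dx": 0.0004,"dy": 0.0006,"dz": 0.0015,"roll": 0,"hand": 0},
    {"dx": 0,"dy": 0,"dz": 0,"roll": 0,"hand": 0.85},
    {"dx": 0,"dy": 0,"dz": 0,"roll": 0,"hand": 0.85},
    {"dx": 0,"dy": 0,"dz": 0,"roll": 0,"hand": 0.85},
    {"dx": 0,"dy": 0,"dz": 0,"roll": 0,"hand": 0.85},
  ],
)

```text
t: 8.57
ee_pos: [547.4, -140.0, 158.4]
eef_rot: [[0.334, 0.943, -0.0], [0.943, -0.334, 0.0], [0.0, -0.0, -1.0]]
force: [0.1, 0.4, -0.7]
gripper_width: 61.9
```

```bash
python3 snap.py k scene
python3 - <<'E'
import cv2,numpy as np
f=lambda i:cv2.convertScaleAbs(cv2.resize(i,None,fx=14,fy=14,interpolation=cv2.INTER_CUBIC),alpha=1.4,beta=5)
a=cv2.imread("pics/scene_j.png")[120:155,200:228]
b=cv2.imread("pics/scene_k.png")[120:155,200:228]
cv2.imwrite("pics/cmpk2.png",np.hstack([f(a),f(b)]))
E
```

```text
t 8.5667 [-16.9, -5.2, 102.0, 0.0, 83.3, 2.6] [547.4, -140.0, 158.4] [[0.334, 0.943, -0.0], [0.943, -0.334, 0.0], [0.0, -0.0, -1.0]] F [0.1, 0.4, -0.7] M [-0.08, 0.11, -0.05] 61.85649190036231
```

View pics/cmpk2.png

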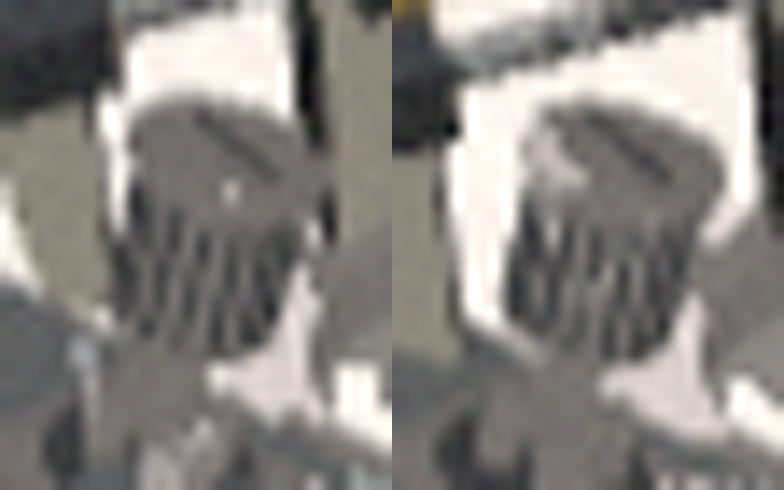

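Slot centre has moved about 0.8 px inward, which puts the collar about 11 mm out at about 69°, so it looks parked. Next I'll rise clear and go to the paddle.

Emit:
arm_command(
  deltas=[
    {"dx": 0,"dy": 0,"dz": -0.008,"roll": 0,"hand": 0.85},
    {"dx": 0,"dy": 0,"dz": -0.023,"roll": 0,"hand": 0.85},
    {"dx": 0,"dy": 0,"dz": -0.023,"roll": 0,"hand": 0.85},
    {"dx": 0,"dy": 0,"dz": -0.023,"roll": 0,"hand": 0.85},
    {"dx": 0.0346,"dy": 0.0022,"dz": 0,"roll": 0,"hand": 0.3},
    {"dx": 0.0346,"dy": 0.0022,"dz": 0,"roll": 0,"hand": 0.3},
    {"dx": 0.0346,"dy": 0.0022,"dz": 0,"roll": 0,"hand": 0.3},
    {"dx": 0.0346,"dy": 0.0022,"dz": 0,"roll": 0,"hand": 0.3},
    {"dx": 0.0346,"dy": 0.0022,"dz": 0,"roll": 0,"hand": 0.3},
    {"dx": 0,"dy": 0,"dz": 0,"roll": -7,"hand": 0.3},
    {"dx": 0,"dy": 0,"dz": 0,"roll": -7,"hand": 0.3},
    {"dx": 0,"dy": 0,"dz": 0,"roll": -7,"hand": 0.3},
  ],
  squeeze=30,
)

```text
t: 9.62
ee_pos: [615.8, 20.2, 235.8]
eef_rot: [[-0.033, 0.999, -0.0], [0.999, 0.033, 0.0], [0.0, -0.0, -1.0]]
force: [0.2, -0.1, 0.1]
gripper_width: 30.9
```

Emit:
arm_command(
  deltas=[
    {"dx": 0,"dy": 0,"dz": 0,"roll": -7,"hand": 0.3},
    {"dx": 0,"dy": 0,"dz": 0,"roll": -7,"hand": 0.3},
    {"dx": 0,"dy": 0,"dz": 0,"roll": 0,"hand": 0.3},
    {"dx": 0,"dy": 0,"dz": 0,"roll": 0,"hand": 0.3},
  ],
)

```text
t: 9.95
ee_pos: [615.6, 19.3, 235.8]
eef_rot: [[-0.263, 0.965, 0.0], [0.965, 0.263, 0.0], [-0.0, 0.0, -1.0]]
force: [0.3, -0.4, 0.5]
gripper_width: 27.8
```

```bash
python3 snap.py l scene,top
```

```text
t 9.95 [-0.6, -0.7, 90.4, 0.0, 90.3, -15.8] [615.6, 19.3, 235.8] [[-0.263, 0.965, 0.0], [0.965, 0.263, 0.0], [-0.0, 0.0, -1.0]] F [0.3, -0.4, 0.5] M [-0.08, 0.05, -0.05] 27.77374898679651
```

View pics/scenez_l.png

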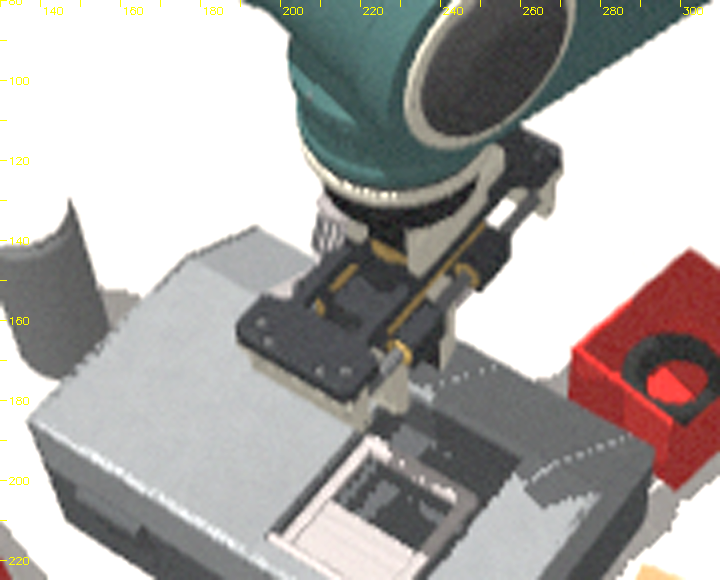

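View pics/topz_l.png

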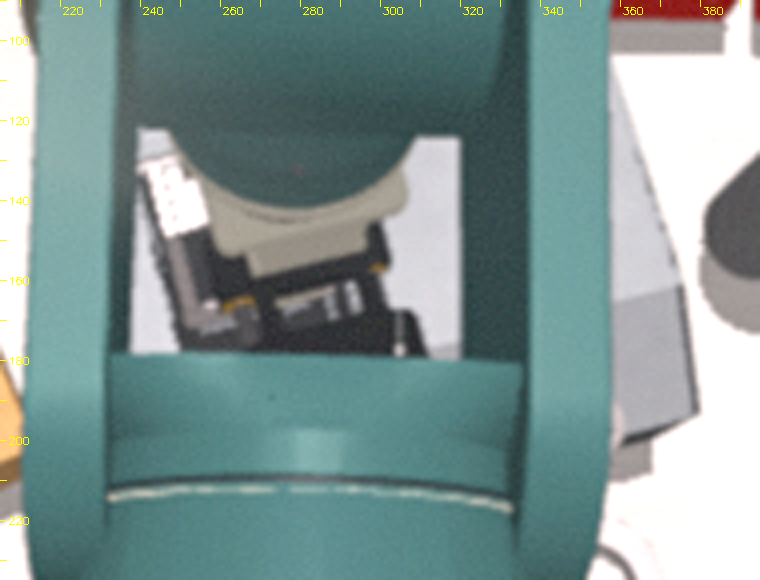

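Emit:
arm_command(
  deltas=[
    {"dx": 0,"dy": 0,"dz": 0.028,"roll": 0,"hand": 0.3},
    {"dx": 0,"dy": 0,"dz": 0.028,"roll": 0,"hand": 0.3},
    {"dx": 0,"dy": 0,"dz": 0.026,"roll": 0,"hand": 0.3},
    {"dx": 0,"dy": 0,"dz": 0,"roll": 0,"hand": 0.3},
    {"dx": 0,"dy": 0,"dz": 0,"roll": 0,"hand": 0.3},
  ],
)

```text
t: 10.47
ee_pos: [615.2, 19.2, 153.1]
eef_rot: [[-0.265, 0.964, -0.002], [0.964, 0.265, 0.0], [0.001, -0.002, -1.0]]
force: [0.3, -0.4, -0.6]
gripper_width: 28.3
```

```bash
python3 snap.py m scene
python3 - <<'E'
import cv2,numpy as np
i=cv2.imread("pics/scene_m.png")[155:240,180:280]
cv2.imwrite("pics/m2.png",cv2.convertScaleAbs(cv2.resize(i,None,fx=7,fy=7,interpolation=cv2.INTER_CUBIC),alpha=1.6,beta=15))
from h import *
p=np.array([615.6,19.3,131+0]);y=np.array([.965,.263,0]);x=np.array([-.263,.965,0])
for n,d in(("rear in",14),("rear out",31.5),("front in",-14),("front out",-31.5)):
  print(n,[((proj("scene",p+y*d+x*e)[0]-[180,155])*7).round(0).tolist() for e in(-7.5,7.5)])
E
```

```text
t 10.4667 [-0.6, 1.4, 96.1, 0.0, 82.7, -16.0] [615.2, 19.2, 153.1] [[-0.265, 0.964, -0.002], [0.964, 0.265, 0.0], [0.001, -0.002, -1.0]] F [0.3, -0.4, -0.6] M [-0.09, 0.01, 0.02] 28.316035963566684
rear in [[337.0, 297.0], [373.0, 319.0]]
rear out [[307.0, 334.0], [343.0, 355.0]]
front in [[385.0, 240.0], [421.0, 261.0]]
front out [[415.0, 205.0], [450.0, 226.0]]
```

View pics/m2.png

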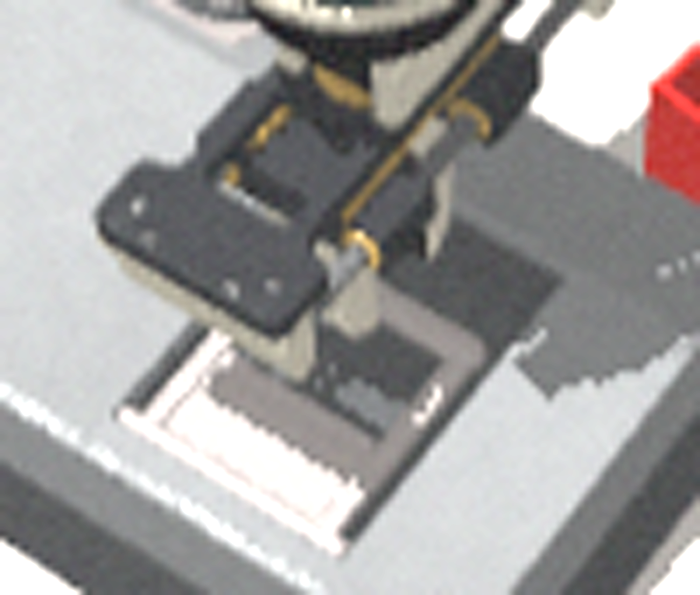

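Emit:
arm_command(
  deltas=[
    {"dx": 0,"dy": 0.001,"dz": 0.008,"roll": 0,"hand": 0.3},
    {"dx": 0,"dy": 0,"dz": 0.008,"roll": 0,"hand": 0.3},
    {"dx": 0,"dy": 0,"dz": 0,"roll": 0,"hand": 0.3},
  ],
)

```text
t: 10.77
ee_pos: [616.4, 19.5, 136.5]
eef_rot: [[-0.267, 0.964, -0.001], [0.964, 0.267, 0.0], [0.0, -0.001, -1.0]]
force: [0.3, 1.1, -0.3]
gripper_width: 28.2
```

```bash
python3 snap.py n scene
python3 - <<'E'
import cv2,numpy as np
i=cv2.imread("pics/scene_n.png")[155:240,180:280]
cv2.imwrite("pics/n2.png",cv2.convertScaleAbs(cv2.resize(i,None,fx=7,fy=7,interpolation=cv2.INTER_CUBIC),alpha=1.6,beta=15))
E
```

```text
t 10.7667 [-0.6, 2.0, 96.9, -0.0, 81.1, -16.0] [616.4, 19.5, 136.5] [[-0.267, 0.964, -0.001], [0.964, 0.267, 0.0], [0.0, -0.001, -1.0]] F [0.3, 1.1, -0.3] M [-0.06, 0.0, 0.02] 28.168889896619977
```

View pics/n2.png

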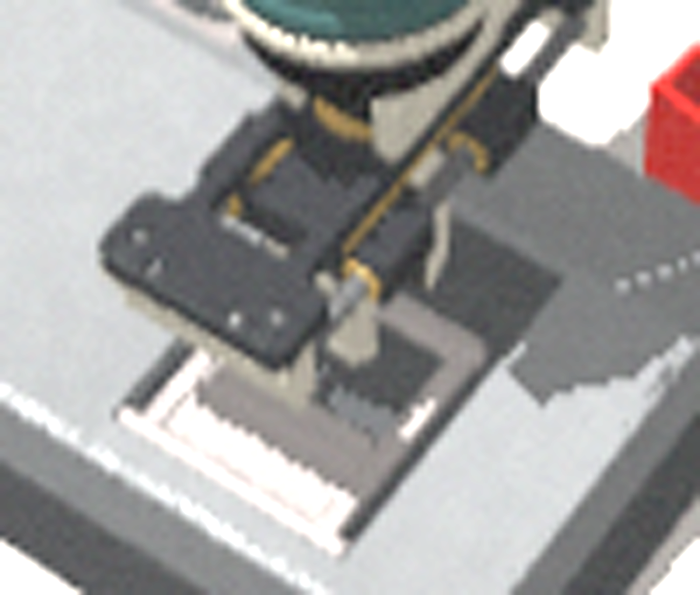

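The fingers straddle the bar, with the rear tip at about (231,206) and the front tip at about (241,196). Descending and gripping.

Emit:
arm_command(
  deltas=[
    {"dx": 0,"dy": 0,"dz": 0.007,"roll": 0,"hand": 0.3},
    {"dx": 0,"dy": 0,"dz": 0.007,"roll": 0,"hand": 0.3},
    {"dx": 0,"dy": 0,"dz": 0,"roll": 0,"hand": 0.3},
    {"dx": 0,"dy": 0,"dz": 0,"roll": 0,"hand": 0},
    {"dx": 0,"dy": 0,"dz": 0,"roll": 0,"hand": 0},
    {"dx": 0,"dy": 0,"dz": 0,"roll": 0,"hand": 0},
    {"dx": 0,"dy": 0,"dz": 0,"roll": 0,"hand": 0},
  ],
  squeeze=20,
)

```text
t: 11.4
ee_pos: [616.8, 19.5, 123.8]
eef_rot: [[-0.267, 0.964, 0.001], [0.964, 0.267, 0.0], [-0.0, 0.001, -1.0]]
force: [0.8, -0.0, -1.1]
gripper_width: 11.2
```

```bash
python3 snap.py o none
```

```text
t 11.4 [-0.6, 2.5, 97.7, 0.0, 79.8, -16.0] [616.8, 19.5, 123.8] [[-0.267, 0.964, 0.001], [0.964, 0.267, 0.0], [-0.0, 0.001, -1.0]] F [0.8, -0.0, -1.1] M [-0.02, -0.29, 0.02] 11.152518248337847
```

Emit:
arm_command(
  deltas=[
    {"dx": 0,"dy": 0.0003,"dz": -0.0075,"roll": 0,"hand": 0},
    {"dx": 0,"dy": 0.0009,"dz": -0.0075,"roll": 0,"hand": 0},
    {"dx": 0,"dy": 0.0016,"dz": -0.0075,"roll": 0,"hand": 0},
    {"dx": 0,"dy": 0.0022,"dz": -0.007,"roll": 0,"hand": 0},
    {"dx": 0,"dy": 0,"dz": 0,"roll": 0,"hand": 0},
  ],
  squeeze=30,
)

```text
t: 11.82
ee_pos: [621.6, 20.8, 154.1]
eef_rot: [[-0.267, 0.964, 0.0], [0.964, 0.267, -0.0], [-0.0, 0.0, -1.0]]
force: [-2.1, -1.6, -3.3]
gripper_width: 11.2
```

```bash
python3 snap.py p scene
python3 - <<'E'
import numpy as np
# lid arc rows: case x,z of bar
r=np.array([-100.5,77.3])
prev=None
for k in range(0,61,5):
    a=-np.radians(k); c,s=np.cos(a),np.sin(a)
    q=np.array([c*r[0]-s*r[1], s*r[0]+c*r[1]])
    if prev is not None: print(k,(q-prev).round(1),(q+[110,75]).round(1))
    prev=q
E
```

```text
t 11.8167 [-0.4, 2.1, 95.2, -0.0, 82.7, -15.9] [621.6, 20.8, 154.1] [[-0.267, 0.964, 0.0], [0.964, 0.267, -0.0], [-0.0, 0.0, -1.0]] F [-2.1, -1.6, -3.3] M [-0.25, 0.47, -0.01] 11.189791186671378
5 [7.1 8.5] [ 16.6 160.8]
10 [7.8 7.8] [ 24.4 168.6]
15 [8.5 7.1] [ 32.9 175.7]
20 [9.1 6.3] [ 42. 182.]
25 [9.6 5.5] [ 51.6 187.5]
30 [10.   4.7] [ 61.6 192.2]
35 [10.4  3.8] [ 72. 196.]
40 [10.7  2.9] [ 82.7 198.8]
45 [10.9  1.9] [ 93.6 200.7]
50 [11.  1.] [104.6 201.7]
55 [11.1 -0. ] [115.7 201.7]
60 [11. -1.] [126.7 200.7]
```

View pics/scenez_p.png

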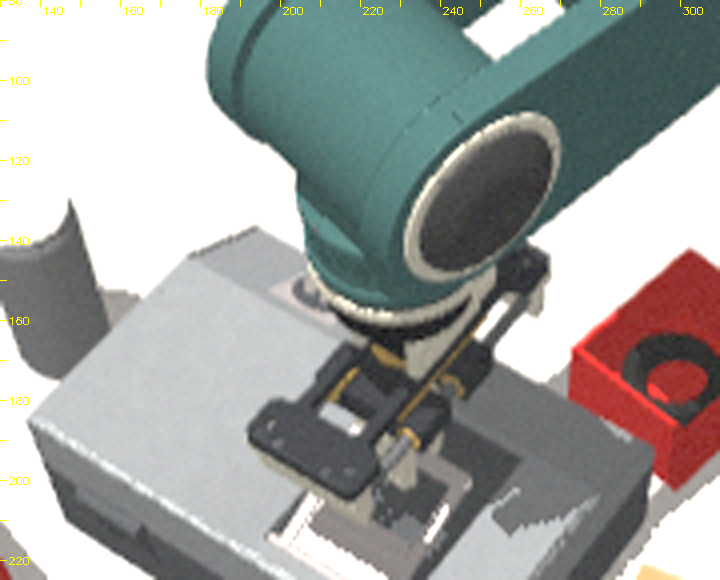

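Paddle is up at about 0.35 rad and the pull is about 4 N. At 60° the gripper body would clear the bevel by only about 4 mm. I'll lower the paddle and regrip the bar nearer the fingertips.

Emit:
arm_command(
  deltas=[
    {"dx": 0,"dy": -0.0022,"dz": 0.007,"roll": 0,"hand": 0},
    {"dx": 0,"dy": -0.0016,"dz": 0.0075,"roll": 0,"hand": 0},
    {"dx": 0,"dy": -0.0009,"dz": 0.0075,"roll": 0,"hand": 0},
    {"dx": 0,"dy": -0.0003,"dz": 0.0075,"roll": 0,"hand": 0},
    {"dx": 0,"dy": 0,"dz": 0,"roll": 0,"hand": 0},
    {"dx": 0,"dy": 0,"dz": 0,"roll": 0,"hand": 0.25},
    {"dx": 0,"dy": 0,"dz": 0,"roll": 0,"hand": 0.25},
    {"dx": 0,"dy": 0,"dz": -0.009,"roll": 0,"hand": 0.25},
    {"dx": 0,"dy": 0,"dz": 0,"roll": 0,"hand": 0.25},
    {"dx": 0,"dy": 0,"dz": 0,"roll": 0,"hand": 0},
    {"dx": 0,"dy": 0,"dz": 0,"roll": 0,"hand": 0},
    {"dx": 0,"dy": 0,"dz": 0,"roll": 0,"hand": 0},
  ],
  squeeze=30,
)

```text
t: 12.87
ee_pos: [616.8, 19.6, 132.3]
eef_rot: [[-0.267, 0.964, 0.001], [0.964, 0.267, 0.0], [-0.0, 0.001, -1.0]]
force: [1.2, 0.1, -0.4]
gripper_width: 10.9
```

```bash
python3 snap.py q scene
```

```text
t 12.8667 [-0.6, 2.2, 97.2, 0.0, 80.6, -16.0] [616.8, 19.6, 132.3] [[-0.267, 0.964, 0.001], [0.964, 0.267, 0.0], [-0.0, 0.001, -1.0]] F [1.2, 0.1, -0.4] M [0.05, -0.26, 0.03] 10.88319162474016
```

View pics/scenez_q.png

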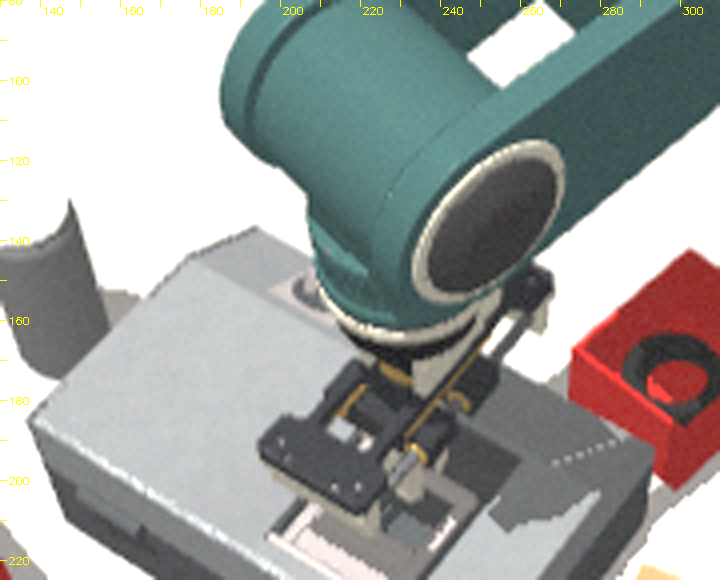

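Emit:
arm_command(
  deltas=[
    {"dx": 0,"dy": 0.0003,"dz": -0.0075,"roll": 0,"hand": 0},
    {"dx": 0,"dy": 0.0009,"dz": -0.0075,"roll": 0,"hand": 0},
    {"dx": 0,"dy": 0.0016,"dz": -0.0076,"roll": 0,"hand": 0},
    {"dx": 0,"dy": 0.0024,"dz": -0.0075,"roll": 0,"hand": 0},
    {"dx": 0,"dy": 0.0036,"dz": -0.0043,"roll": 0,"hand": 0},
    {"dx": 0,"dy": 0.0036,"dz": -0.0043,"roll": 0,"hand": 0},
    {"dx": 0,"dy": 0.0039,"dz": -0.0039,"roll": 0,"hand": 0},
    {"dx": 0,"dy": 0.0039,"dz": -0.0039,"roll": 0,"hand": 0},
    {"dx": 0,"dy": 0,"dz": 0,"roll": 0,"hand": 0},
  ],
  squeeze=35,
)

```text
t: 13.67
ee_pos: [636.2, 24.9, 178.9]
eef_rot: [[-0.267, 0.964, -0.001], [0.964, 0.267, -0.0], [0.0, -0.001, -1.0]]
force: [-2.6, -1.7, -4.0]
gripper_width: 10.6
```

```bash
python3 snap.py r scene
```

```text
t 13.6667 [-0.1, 3.2, 91.8, -0.0, 85.1, -15.5] [636.2, 24.9, 178.9] [[-0.267, 0.964, -0.001], [0.964, 0.267, -0.0], [0.0, -0.001, -1.0]] F [-2.6, -1.7, -4.0] M [-0.43, 0.62, -0.0] 10.591751635734663
```

View pics/scenez_r.png

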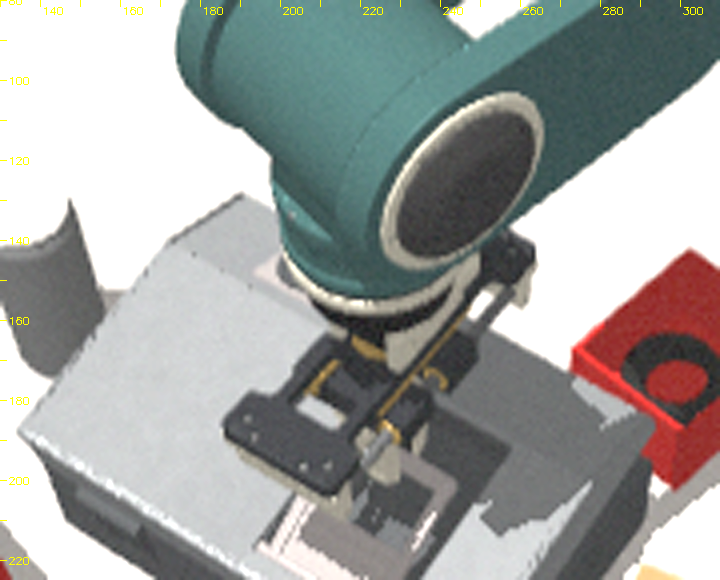

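Emit:
arm_command(
  deltas=[
    {"dx": 0,"dy": 0.0042,"dz": -0.0036,"roll": 0,"hand": 0},
    {"dx": 0,"dy": 0.0042,"dz": -0.0036,"roll": 0,"hand": 0},
    {"dx": 0,"dy": 0.0045,"dz": -0.0032,"roll": 0,"hand": 0},
    {"dx": 0,"dy": 0.0045,"dz": -0.0032,"roll": 0,"hand": 0},
    {"dx": 0,"dy": 0.0048,"dz": -0.0028,"roll": 0,"hand": 0},
    {"dx": 0,"dy": 0.0048,"dz": -0.0028,"roll": 0,"hand": 0},
    {"dx": 0,"dy": 0.005,"dz": -0.0024,"roll": 0,"hand": 0},
    {"dx": 0,"dy": 0.005,"dz": -0.0024,"roll": 0,"hand": 0},
    {"dx": 0,"dy": 0.0052,"dz": -0.0019,"roll": 0,"hand": 0},
    {"dx": 0,"dy": 0.0052,"dz": -0.0019,"roll": 0,"hand": 0},
  ],
)

```text
t: 14.55
ee_pos: [681.4, 37.4, 206.4]
eef_rot: [[-0.267, 0.964, -0.002], [0.964, 0.267, -0.0], [-0.0, -0.002, -1.0]]
force: [-2.8, -2.8, -5.2]
gripper_width: 10.7
```

```bash
python3 snap.py s scene,top
```

```text
t 14.55 [1.0, 8.2, 83.8, -0.0, 88.1, -14.5] [681.4, 37.4, 206.4] [[-0.267, 0.964, -0.002], [0.964, 0.267, -0.0], [-0.0, -0.002, -1.0]] F [-2.8, -2.8, -5.2] M [-0.59, 0.95, -0.0] 10.719254554923442
```

View pics/scene_s.png

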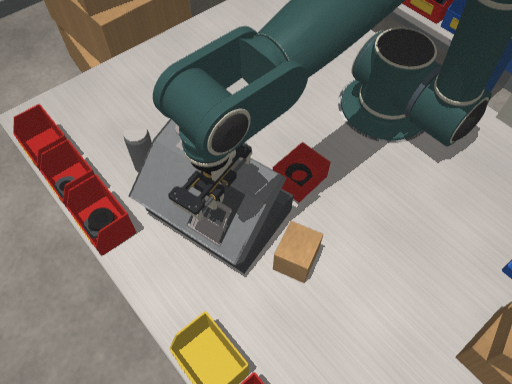

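View pics/top_s.png

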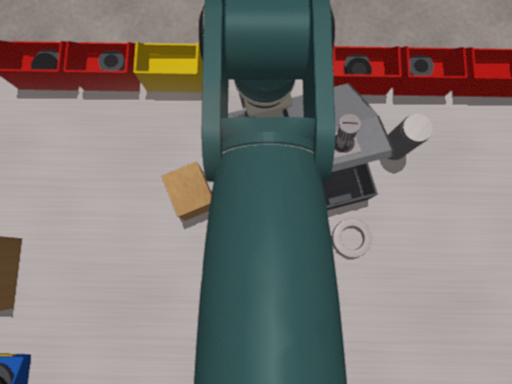

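Emit:
arm_command(
  deltas=[
    {"dx": 0,"dy": 0.0053,"dz": -0.0015,"roll": 0,"hand": 0},
    {"dx": 0,"dy": 0.0053,"dz": -0.0015,"roll": 0,"hand": 0},
    {"dx": 0,"dy": 0.0054,"dz": -0.001,"roll": 0,"hand": 0},
    {"dx": 0,"dy": 0.0054,"dz": -0.001,"roll": 0,"hand": 0},
    {"dx": 0,"dy": 0.0055,"dz": -0.0005,"roll": 0,"hand": 0},
    {"dx": 0,"dy": 0.0055,"dz": -0.0005,"roll": 0,"hand": 0},
    {"dx": 0,"dy": 0.0055,"dz": 0,"roll": 0,"hand": 0},
  ],
)

```text
t: 15.23
ee_pos: [718.7, 47.7, 212.6]
eef_rot: [[-0.267, 0.964, -0.0], [0.964, 0.267, -0.0], [-0.0, -0.0, -1.0]]
force: [-1.4, -3.3, -6.4]
gripper_width: 11.1
```

```bash
python3 snap.py t scene
```

```text
t 15.2333 [1.8, 12.7, 78.1, -0.0, 89.2, -13.7] [718.7, 47.7, 212.6] [[-0.267, 0.964, -0.0], [0.964, 0.267, -0.0], [-0.0, -0.0, -1.0]] F [-1.4, -3.3, -6.4] M [-0.8, 0.64, -0.05] 11.096986788870087
```

View pics/scenez_t.png

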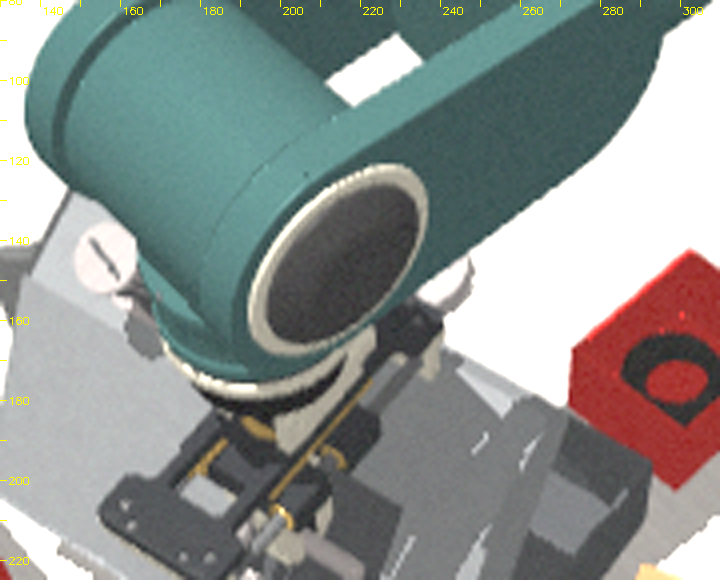

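Emit:
arm_command(
  deltas=[
    {"dx": 0,"dy": 0.0055,"dz": 0,"roll": 0,"hand": 0},
    {"dx": 0,"dy": 0.0055,"dz": 0.0003,"roll": 0,"hand": 0},
    {"dx": 0,"dy": 0,"dz": 0,"roll": 0,"hand": 0},
  ],
)

```text
t: 15.53
ee_pos: [729.9, 50.7, 214.9]
eef_rot: [[-0.267, 0.964, 0.003], [0.964, 0.267, -0.0], [-0.001, 0.003, -1.0]]
force: [-6.0, -4.0, 11.7]
gripper_width: 11.1
```

Emit:
arm_command(
  deltas=[
    {"dx": 0,"dy": 0.0045,"dz": 0.0004,"roll": 0,"hand": 0},
    {"dx": 0,"dy": 0,"dz": 0,"roll": 0,"hand": 0},
  ],
)

```text
t: 15.7
ee_pos: [734.3, 51.9, 215.3]
eef_rot: [[-0.267, 0.964, 0.004], [0.964, 0.267, 0.0], [-0.001, 0.004, -1.0]]
force: [-5.1, -3.4, 15.5]
gripper_width: 10.9
```

```bash
python3 snap.py u scene,top
```

```text
t 15.7 [2.1, 14.4, 75.8, -0.0, 89.5, -13.4] [734.3, 51.9, 215.3] [[-0.267, 0.964, 0.004], [0.964, 0.267, 0.0], [-0.001, 0.004, -1.0]] F [-5.1, -3.4, 15.5] M [-0.68, 1.04, 0.05] 10.899537915763293
```

View pics/scene_u.png

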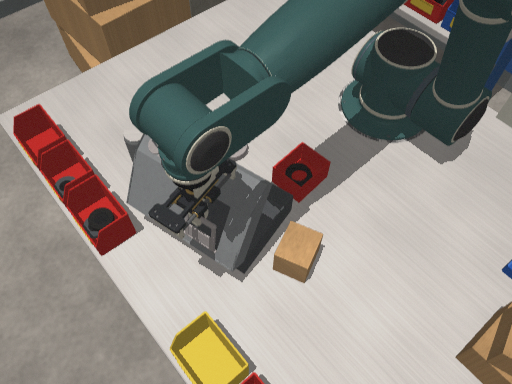

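Run:
```python
from h import *
H=np.array([110,0,75.])
def lid(p,t):
    x,z=p[0]-110,p[2]-75;c,s=np.cos(t),np.sin(t)
    # front up: rotate
    return np.array([110+c*x+s*z,p[1],75-s*x+c*z])
P={"flatR":(-44,-160,126),"flatL":(-44,160,126),"frontR":(-110,-160,91),"frontL":(-110,160,91)}
for t in(52,56,60):
    print(t,{k:(proj("scene",W(lid(v,np.radians(t))))[0].round(0).tolist(),proj("top",W(lid(v,np.radians(t))))[0].round(0).tolist()) for k,v in P.items()}, "collar rim",proj("top",W(lid(rim(11),np.radians(t))))[0].round(1),proj("scene",W(lid(rim(11),np.radians(t))))[0].round(1))
```

```text
52 {'flatR': ([142.0, 143.0], [377.0, 98.0]), 'flatL': ([257.0, 210.0], [213.0, 139.0]), 'frontR': ([159.0, 115.0], [394.0, 126.0]), 'frontL': ([275.0, 180.0], [220.0, 170.0])} collar rim [344.6  93.2] [166.1 134.9]
56 {'flatR': ([138.0, 145.0], [376.0, 92.0]), 'flatL': ([254.0, 213.0], [211.0, 133.0]), 'frontR': ([155.0, 116.0], [393.0, 117.0]), 'frontL': ([272.0, 182.0], [218.0, 162.0])} collar rim [342.2  83.3] [160.8 138.8]
60 {'flatR': ([135.0, 147.0], [375.0, 86.0]), 'flatL': ([251.0, 216.0], [210.0, 127.0]), 'frontR': ([150.0, 118.0], [392.0, 109.0]), 'frontL': ([269.0, 184.0], [215.0, 153.0])} collar rim [339.7  73.7] [155.3 143.2]
```

View pics/scenez_u.png

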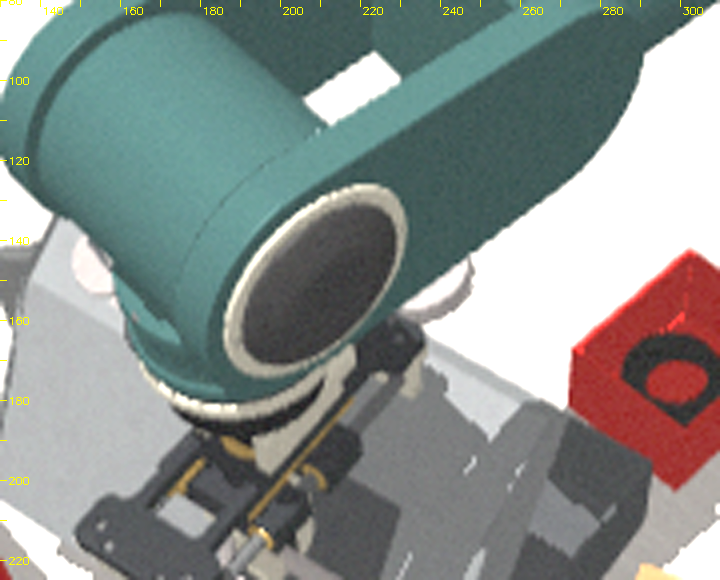

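View pics/topz_u.png

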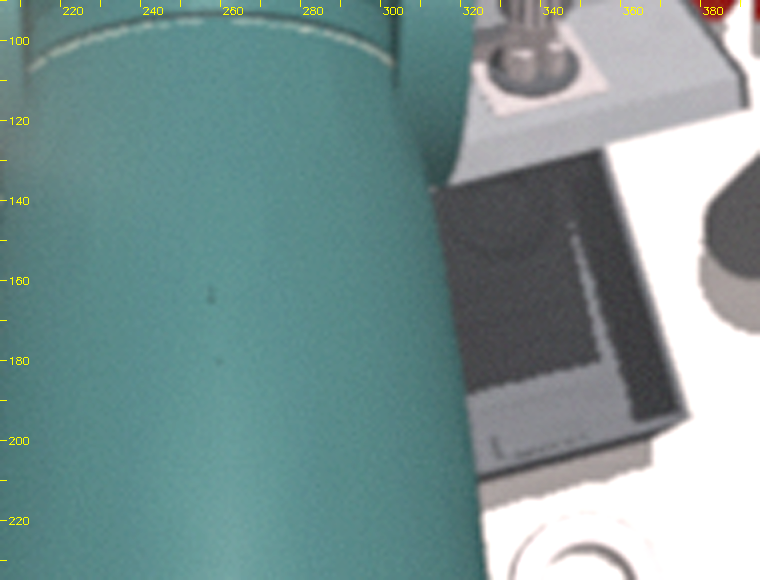

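The top view puts the lid's front-right corner at about (391,109), which matches 60°. The final push only swung the paddle. I'll ease the paddle back a little, open and withdraw upward.

Emit:
arm_command(
  deltas=[
    {"dx": 0,"dy": -0.004,"dz": -0.001,"roll": 0,"hand": 0},
    {"dx": 0,"dy": -0.004,"dz": -0.001,"roll": 0,"hand": 0},
    {"dx": 0,"dy": 0,"dz": 0,"roll": 0,"hand": 0.25},
    {"dx": 0,"dy": 0,"dz": 0,"roll": 0,"hand": 0.25},
    {"dx": 0,"dy": 0,"dz": 0,"roll": 0,"hand": 0.25},
  ],
)

```text
t: 16.22
ee_pos: [725.4, 50.0, 214.1]
eef_rot: [[-0.267, 0.964, -0.0], [0.964, 0.267, 0.0], [0.0, -0.0, -1.0]]
force: [-2.1, 0.5, -0.7]
gripper_width: 22.4
```

```bash
python3 snap.py v scene
```

```text
t 16.2167 [1.9, 13.5, 77.0, 0.0, 89.5, -13.6] [725.4, 50.0, 214.1] [[-0.267, 0.964, -0.0], [0.964, 0.267, 0.0], [0.0, -0.0, -1.0]] F [-2.1, 0.5, -0.7] M [-0.14, 0.4, -0.0] 22.412825526234627
```

View pics/scenez_v.png

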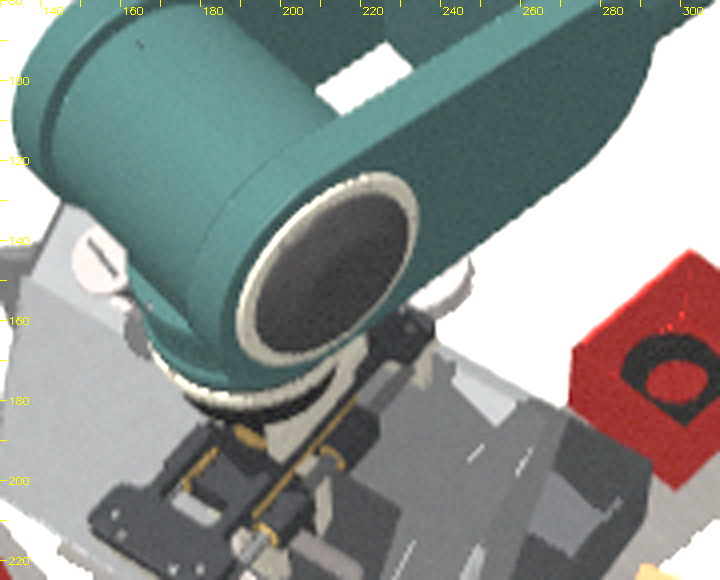

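Emit:
arm_command(
  deltas=[
    {"dx": 0,"dy": 0,"dz": -0.006,"roll": 0,"hand": 0.25},
    {"dx": 0,"dy": 0,"dz": -0.01,"roll": 0,"hand": 0.25},
    {"dx": 0,"dy": 0,"dz": -0.015,"roll": 0,"hand": 0.25},
    {"dx": 0,"dy": 0,"dz": -0.025,"roll": 0,"hand": 0.25},
    {"dx": 0,"dy": 0,"dz": -0.025,"roll": 0,"hand": 0.25},
    {"dx": 0,"dy": 0,"dz": -0.025,"roll": 0,"hand": 0.25},
    {"dx": 0.03,"dy": 0,"dz": 0,"roll": 0,"hand": 0.25},
    {"dx": 0.035,"dy": 0,"dz": 0,"roll": 0,"hand": 0.25},
    {"dx": 0.035,"dy": 0,"dz": 0,"roll": 0,"hand": 0.25},
    {"dx": 0.035,"dy": 0,"dz": 0,"roll": 0,"hand": 0.25},
    {"dx": 0.035,"dy": 0,"dz": 0,"roll": 0,"hand": 0.25},
    {"dx": 0.035,"dy": 0,"dz": 0,"roll": 0,"hand": 0.25},
  ],
)

```text
t: 17.27
ee_pos: [670.2, 248.8, 322.4]
eef_rot: [[-0.267, 0.964, 0.002], [0.964, 0.267, 0.001], [0.0, 0.002, -1.0]]
force: [1.4, -0.1, 0.2]
gripper_width: 23.5
```

Emit:
arm_command(
  deltas=[
    {"dx": 0.035,"dy": 0,"dz": 0,"roll": 0,"hand": 0.25},
    {"dx": 0.035,"dy": 0,"dz": 0,"roll": 0,"hand": 0.25},
    {"dx": 0.035,"dy": 0,"dz": 0,"roll": 0,"hand": 0.25},
    {"dx": 0.035,"dy": 0,"dz": 0,"roll": 0,"hand": 0.25},
    {"dx": 0.03,"dy": 0,"dz": 0,"roll": 0,"hand": 0.25},
    {"dx": 0,"dy": 0,"dz": 0,"roll": 0,"hand": 0.25},
    {"dx": 0,"dy": 0,"dz": 0,"roll": 0,"hand": 0.25},
  ],
)

```text
t: 17.85
ee_pos: [624.8, 412.7, 321.6]
eef_rot: [[-0.269, 0.963, 0.001], [0.963, 0.269, 0.001], [0.0, 0.001, -1.0]]
force: [0.5, 0.3, -0.9]
gripper_width: 23.0
```

```bash
python3 snap.py w scene,top
```

```text
t 17.85 [31.5, 15.5, 64.8, 0.0, 99.6, 15.9] [624.8, 412.7, 321.6] [[-0.269, 0.963, 0.001], [0.963, 0.269, 0.001], [0.0, 0.001, -1.0]] F [0.5, 0.3, -0.9] M [-0.03, 0.03, 0.01] 22.9744360688184
```

View pics/scene_w.png

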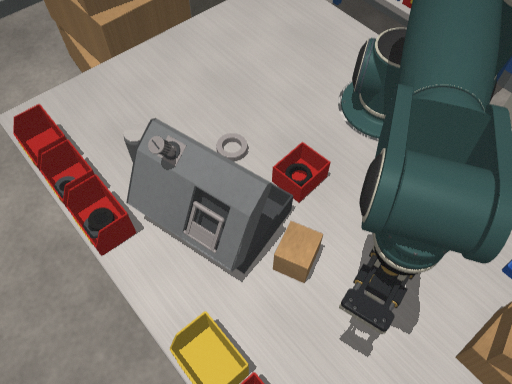

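View pics/top_w.png

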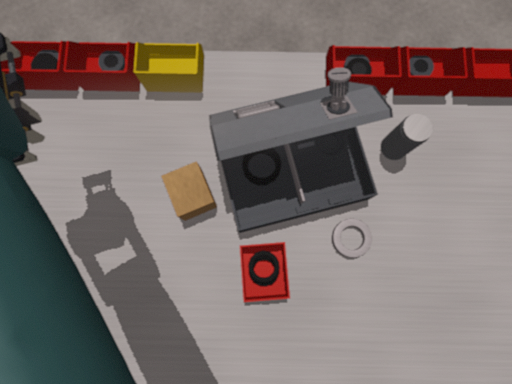

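View pics/scenez_w.png

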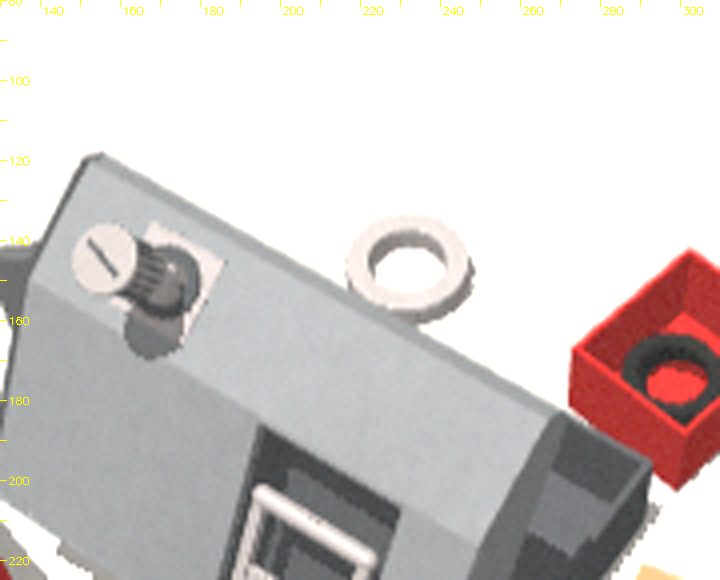

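View pics/topz_w.png

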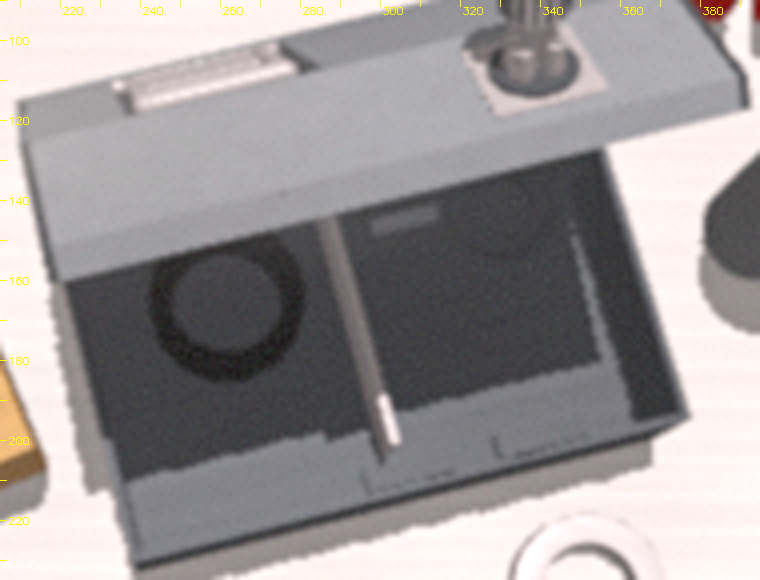

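Run:
```python
from h import *
def lid(p,t):
    x,z=p[0]-110,p[2]-75;c,s=np.cos(t),np.sin(t)
    return np.array([110+c*x+s*z,p[1],75-s*x+c*z])
fR,fL,bR,bL=(-44,-160,126),(-44,160,126),(-110,-160,91),(-110,160,91)
obs=[("scene",bR,(155,118.25)),("scene",bL,(269.5,182.5)),("scene",fL,(248.75,215)),("scene",fR,(137,148.75)),("top",bR,(391,108.7)),("top",fL,(210.5,125.5))]
f=lambda q:np.concatenate([proj(n,W(lid(p,q[0])))[0]-o for n,p,o in obs])
r=least_squares(f,[1.]);print(np.degrees(r.x),r.fun.round(1))
for n in("scene","top"):
  r=least_squares(lambda q:np.concatenate([proj(a,W(lid(p,q[0])))[0]-o for a,p,o in obs if a==n]),[1.]);print(n,np.degrees(r.x))
# collar rim in scene: centre observed (104/4+130, 80+258/4)
for p in(0,11,13.5):print(p,proj("scene",W(lid(rim(p),1.047)))[0].round(1))
```

```text
[59.58776062] [-4.4 -0.4 -0.5  1.6  2.8  0.9 -1.7 -1.8  1.6  1.  -0.7  2. ]
scene [58.5346247]
top [60.34653893]
0 [158.  144.2]
11 [155.3 143.2]
13.5 [154.7 143. ]
```

Run:
```python
import cv2,numpy as np
f=lambda k:cv2.convertScaleAbs(cv2.resize(cv2.imread(f"pics/scene_{k}.png")[120:215,125:165],None,fx=6,fy=6,interpolation=cv2.INTER_CUBIC),alpha=1.4,beta=5)
cv2.imwrite("pics/tuw.png",np.hstack([f(k) for k in "tuw"]))
```

```text
(no output)
```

View pics/tuw.png

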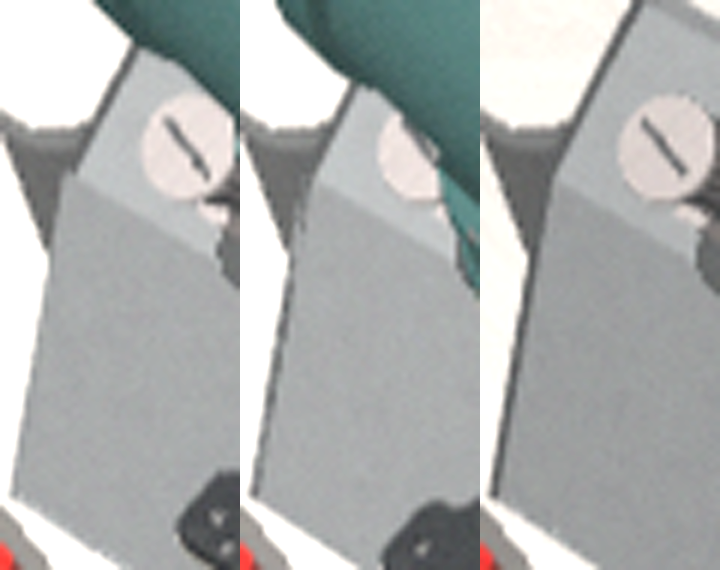

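In the t, u and w pictures the lid corner (about (137,149)) and the rim stayed put while the tool moved 16 mm further, so the lid is on its stop. The collar slot is unchanged, so it is still parked. The bin, carton, can and ring are where they started. Handing in.

Run:
```python
from h import *
import cv2
for n,x,y,w,h in(("top",150,150,75,80),("top",230,235,70,75),("top",325,215,55,50),("top",395,110,45,60)):
    a=cv2.imread(f"pics/{n}0.png")[y:y+h,x:x+w];b=cv2.imread(f"pics/{n}_w.png")[y:y+h,x:x+w]
    s,_=cv2.phaseCorrelate(np.float32(cv2.cvtColor(a,6)),np.float32(cv2.cvtColor(b,6)));print(np.round(s,2))
import rig;print(rig.finish_job())
```

```text
[ 0.48 -0.16]
[-0.06  0.32]
[ 0.06 -0.08]
[ 0.43 -0.03]
the job is handed in; nothing more can be done
None
```

The case is open and the job is handed in, at about 18 s of the 54 s allowed. The collar was pulled out, turned counter-clockwise to about its stop and released, and it stayed parked. I then pulled the paddle to trip the latch, raised the lid to its stop, let go and backed the arm clear.

**Last checks**
- **Collar:** with the lid still shut it measured about 11 mm out and turned about 69° (its stop is at 71.6°). The slot on its rim looked unchanged at the end.
- **Lid:** measured at 59.6° overall; the two cameras disagree slightly, 58.5° in the scene view and 60.3° in the top view. I take it as on its stop because it did not move while the tool went about 16 mm further.
- **Surroundings:** the bin, carton, can and ring show shifts of at most 0.5 px between the first and last pictures, and the robot was touching nothing.

**Less clean points**
- The grip slipped on the collar, so it took about 103° of wrist roll to turn it. The side force reached about 22 N.
- I lifted the paddle once and lowered it again, to regrip the bar nearer the fingertips before raising the lid.
- At the lid's stop the upward force on the tool rose to about 15 N. I put that down to the paddle swinging on. Contact between the gripper body and the lid is possible, but I did not check for it.
- Triangulated heights came out 5–7 mm low, so I used the stated heights instead.

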